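# Turn a power module over with its carrier and load it against the presence switch

### The arm

A 7-joint arm with a two-finger parallel gripper is mounted at the origin on the work surface. World frame = base frame: x ahead of the robot, y to its left, z up, the work surface at z = 0. Lengths are in m, angles in rad, forces in N, time in s.
With the tool pointing down it reaches from about 0.4 to 0.85 m from the base axis. Payload 10.4 kg.
Tool frame: the origin (TCP) lies at the very end of the fingers, on their centre line; the grasp point (between the pads) lies 19 mm behind it (manip.grip_depth is the distance from the TCP to the grasp point, in m); z points along the fingers, x is the direction in which the jaws open and shut, and the axes are right-handed (so a half turn about z gives the same grasp; the last joint's range is limited). The gripper opens to 85 mm and grips with 20 to 120 N. Pads are 22 mm wide; open, the fingers measure 114 mm over their backs; the gripper's body (76 mm by 85 mm) begins 54 mm behind the grasp point. The pads swing forward as they close: fully open they stand 13 mm farther back than shut.
Start: joints at [1.219, 0.332, -0.065, 1.46, 0.022, 1.35, -0.088], TCP at [0.202, -0.592, 0.231] pointing down, gripper open.
Joint ranges: [-2.6, 2.6], [-0.5, 2.12], [-1.47, 1.34], [0.16, 2.42], [-1.27, 4.41], [0.06, 2.06], [-2.6, 2.6]. Speed limits (rad/s): [2.22, 2.22, 2.79, 2.79, 3.14, 3.14, 3.14].

### API

Orientations are given as a unit quaternion [x, y, z, w].
In Python, from workcell import manip, cams gives the robot as it stands. The module is installed in compiled form; this text tells all that it offers.
- The arm moves only by the tool move_arm, never from a script. Its arguments are lists of equal length, an entry for each row: "claw": the opening, from 0 (shut) to 1 (fully open); "dp": the shift along the tool's x, y, z as a fraction of full scale, a list of three; "turn": the turn, a rotation vector about the tool's x, y, z as a fraction of full scale, a list of three. A call has 1 to 8 rows; each row shifts and turns the commanded pose from where the row before left it, along the tool's axes as they then stand; what a row does not reach is not made up. Full scale, the value 1, is 200 mm for a shift and 45 degrees for a turn. A row lasts 1/12 s, in which the tool goes at most 41.7 mm and 7.16 degrees, less where a joint would pass 70% of its speed; a pose out of reach is approached as far as the arm can. A call with a number of a shift or a turn outside -1 to 1 is refused whole. A call with a gripper value outside its range is refused whole. The fingers move at their own pace and stop on an object; "grip_force" is the grip in N (left out, the last holds). Time passes only in rows, so rows that do not move let the fingers close. It gives the time, the measured TCP pose, the force and the opening at its end, in the units of the state.
- manip.get_obs(): the state, without advancing time (a new reading comes with each control period).
- cams.camera(name): name is "scene" or "top" or "wrist"; returns the picture (480x640x3 uint8, red, green, blue); there is no depth.
- cams.camera_info(name): a dict with "fx", "fy", "cx", "cy" (pixels), "pose" (4x4, takes a point from camera to world coordinates); the wrist camera has in their place "tool_from_camera" (4x4, takes a point from camera to tool coordinates, whose origin is the TCP and whose axes are the tool frame's). Camera axes: x right, y down, z forward; pixel columns grow to the right and rows downward; lengths in m; the calibration is good to about 2 mm. The wrist camera is an equidistant fisheye: a pixel r from the principal point sees the ray r / f radians off the axis. A picture is of the moment at which its call begins: read the wrist's pose just before it. camera_info takes no time and is no camera call.
- manip.hand_in(): hands the job in, once; it reports no verdict.
The state is a dict: "clock": time; "joint_pos": joint angles; "joint_velocities": joint speeds; "tau": joint torques, N m; "position": TCP position; "ee_rot": TCP orientation; "ft_force": force on the tool from outside, world axes, zero at the start; "torque": the same for the moment, N m; "grip_width": opening from 0.0 (shut) to 1.0 (fully open).
Only numpy, scipy, OpenCV 4.12 (cv2) and the standard library are available. Lean on these libraries where they do the work, as an engineer would, in place of code of your own. Each camera call takes 0.05 s, during which the arm holds its last target.

### The job

On the riser a metal power module lies face up in its black carrier. Turn the two over together, never letting them come apart, so that the module is face down with the carrier on top, and lay the pair lengthwise on the narrow bed of the test station, centred, square and pushed fully home against the back stop so that the pair's end holds the switch lever pressed. Let go, and leave the other things on the desk where they are.

Things in the scene. Friction and masses are not known exactly. Their poses are not given: they have to be found in the camera images.
- carrier_mid (a point): Middle of the whole loose pair (80 long, 34 mm high, about 0.5 kg; can stand on either end). x along the 80, y across, z out of the carrier's open top: up now, must end down. Black carrier: floor 16 thick, 40 wide, underside 17 mm below this point; end walls 7 thick, 14 mm above the floor; long sides open, ends alike. Side wings, 50 mm over both, 34 long, 11 high below the floor's top.
- module_mid (a point): Middle of the loose aluminium module, 64 x 40 x 18 mm; z out of its face with copper pads. It lies on the carrier's floor between the end walls, 1 mm play at each end, 4 mm proud of them, middle 8 mm above the pair's. Its wings (50 mm over both, 34 long, lowest 11 mm) meet the carrier's, flush: fingers closing across the 50 mm hold both pieces, at about 60 N; nothing else does.
- riser: Fixed aluminium riser on which the pair starts, lengthwise along its x. Origin under its centre, on the desk. Rail 80 long, 34 wide, top 22 mm above the desk (foot 110 x 42 x 5 mm): the pair's wings overhang it by 8 mm on each side, and fingertips can reach below them.
- stop (a point): Test station (fixed): middle of the back stop's flat face, level with the bed's top. x along the bed into the stop, z up. The bed, a rail 34 mm wide and 30 mm above the desk, runs 125 mm from the stop to -x over a base plate 100 wide, 8 mm high. Stop block: 90 wide, 16 mm above the bed. When home, the inverted pair's middle is 40 mm before and 17 mm above this point.
- lever (a joint): Sprung switch arm with a white roller tip, 20 to 32 mm above the bed, over the stop block, on an upright pin 32 mm to the stop's -y side, 10 mm behind its face. 0 rad: free, roller 46 mm from the pin and 18 mm out in front of the stop face; about 0.42 when the pair's end touches the stop. It pushes back under 1 N, less than the pair's friction on the bed, so the pair stays.
- mat_top (a point): Middle of the top of a thin black rubber mat (180 x 170 mm, 3 mm thick, fixed) between riser and station: clear space to stand things on.
Not all that is in view belongs to the job. There is more than one size of the part that bears carrier_mid; the job needs the middle-sized.

How it is judged:
At the end, for the whole second after the job is handed in: The pair lies upside down on the station's bed (carrier on top, both level within 0.1 rad), module nested in the carrier, one end within 3.5 mm of the back stop, within 10 mm of the bed's centre line and 0.1 rad of its direction, the lever held at more than 0.35 rad, everything at rest (value of joint lever above 0.35 rad and angle between each of carrier_mid, module_mid's own z axis and vertical above 3.04 rad and distance between carrier_mid and module_mid below 0.012 m and x of carrier_mid in the frame of stop between -0.0435 and -0.035 m and y of carrier_mid in the frame of stop between -0.01 and 0.01 m and z of carrier_mid in the frame of stop between 0.013 and 0.021 m and angle between the x axis of carrier_mid and the x axis of stop, either way round below 0.1 rad and linear speed of each of carrier, module below 0.02 m/s); the robot touches nothing.
It fails at once if The module and its carrier came apart (middles more than 30 mm from one another) (distance between carrier_mid and module_mid above 0.03 m).
It fails at once if One of the other things on the desk was pushed more than 40 mm or knocked over (distance of any of meter, spool, driver, board, pens, flux, partsbox from where it was at the start of the episode above 0.04 m or angle between any of meter, spool, board, pens, flux, partsbox's own z axis and vertical above 0.6 rad).
It also fails if it takes over 61 s, if anything falls off the work surface, if the arm or the gripper's body presses on something with over 40 N, if the wrist force passes 120 N, or if a joint passes its speed limit or range.

## Working session

There is one attempt and no reset: what is moved stays moved. The work goes in short steps, Python scripts to look and compute and a tool call to move; the robot and the scene stay as the last step left them, time stands still between calls to the robot, and variables do not carry over. Pictures are saved under pics/ and viewed, and the job is handed in when it is done.

Besides the shell and the picture viewer there is one more tool, called after "Call:" in YAML: its name, and indented under it one key for each argument. move_arm: Moves the arm, as the interface text tells. Shift numbers are shares of 200 mm and turn numbers shares of 45 degrees, none past 1 either way. Its arguments: {"type":"object","properties":{"claw":{"type":"array","items":{"type":"number"}},"dp":{"type":"array","items":{"type":"array","items":{"type":"number"}}},"turn":{"type":"array","items":{"type":"array","items":{"type":"number"}}},"grip_force":{"type":"number"}},"required":["claw","dp","turn"]}

```bash
mkdir -p pics; ls; python3 - <<'E'
from workcell import manip,cams
import cv2,numpy as np
o=manip.get_obs()
for k,v in o.items(): print(k,np.round(v,3))
for n in("scene","top","wrist"):
    im=cams.camera(n); cv2.imwrite(f"pics/{n}0.png",im[:,:,::-1]); i=cams.camera_info(n); print(n,{k:np.round(v,4).tolist() for k,v in i.items()})
E
```

```text
pics
clock 0.0
joint_pos [ 1.219  0.333 -0.065  1.461  0.022  1.35  -0.088]
joint_velocities [ 0.    -0.001  0.001 -0.    -0.001 -0.001 -0.001]
tau [ 1.0000e-03 -6.2544e+01  5.0000e-02 -3.9160e+01  1.6000e-02  1.0000e-02
 -0.0000e+00]
position [ 0.202 -0.591  0.231]
ee_rot [ 0.813 -0.582 -0.001 -0.   ]
ft_force [ 0.469 -0.122 -0.483]
torque [-0.014  0.011 -0.007]
grip_width 0.996
scene {'fx': 574.3945, 'fy': 574.3945, 'cx': 331.9118, 'cy': 226.0835, 'pose': [[0.3001, 0.7098, -0.6373, 1.1895], [0.9538, -0.2324, 0.1903, -0.1862], [-0.013, -0.665, -0.7468, 0.8159], [0.0, 0.0, 0.0, 1.0]]}
top {'fx': 575.5252, 'fy': 575.5252, 'cx': 313.5392, 'cy': 238.316, 'pose': [[0.0007, -0.9961, 0.0882, 0.4595], [-0.9995, 0.0021, 0.0312, -0.0163], [-0.0313, -0.0881, -0.9956, 1.233], [0.0, 0.0, 0.0, 1.0]]}
wrist {'fx': 371.6483, 'fy': 371.6483, 'cx': 316.0927, 'cy': 240.2736, 'tool_from_camera': [[1.0, -0.0011, 0.0008, -0.0004], [0.0008, 0.9634, 0.2682, -0.0675], [-0.001, -0.2682, 0.9634, -0.1424], [0.0, 0.0, 0.0, 1.0]]}
```

View pics/scene0.png

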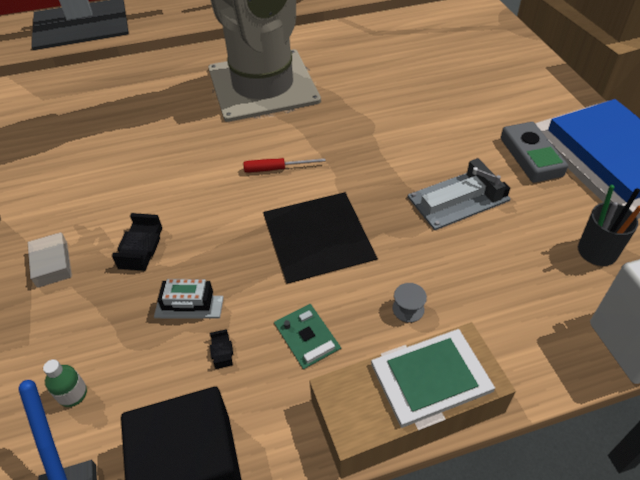

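View pics/top0.png

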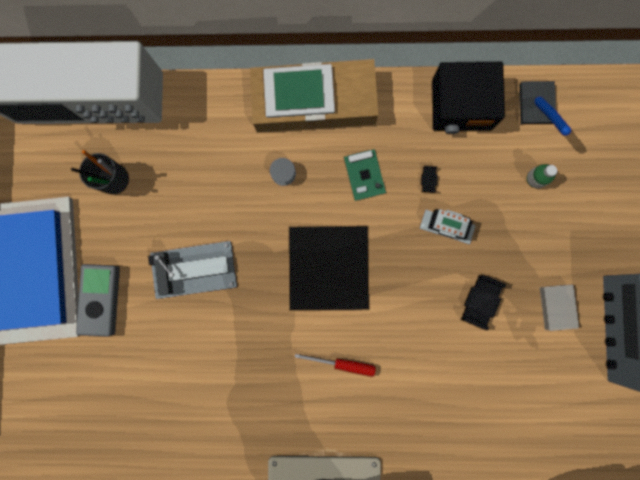

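View pics/wrist0.png

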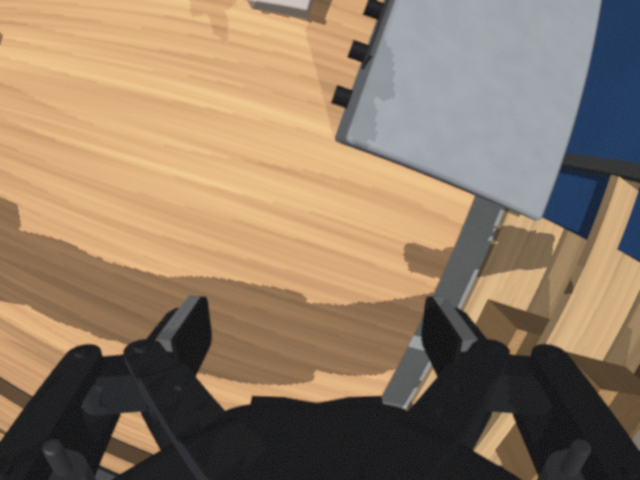

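```bash
python3 - <<'E'
import cv2,numpy as np
t=cv2.imread("pics/top0.png");s=cv2.imread("pics/scene0.png")
a=cv2.resize(t[150:340,400:600],(400,380),interpolation=cv2.INTER_CUBIC)
b=cv2.resize(s[205:375,105:255],(400,453),interpolation=cv2.INTER_CUBIC)
c=np.zeros((453,800,3),np.uint8);c[:380,:400]=a;c[:,400:]=b
cv2.imwrite("pics/crop1.png",c)
d=cv2.resize(t[230:310,140:245],(800,610),interpolation=cv2.INTER_CUBIC)[:600]
cv2.imwrite("pics/crop2.png",d)
d=cv2.resize(s[150:235,400:520],(800,567),interpolation=cv2.INTER_CUBIC)
cv2.imwrite("pics/crop3.png",d)
E
```

```text
(no output)
```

View pics/crop1.png

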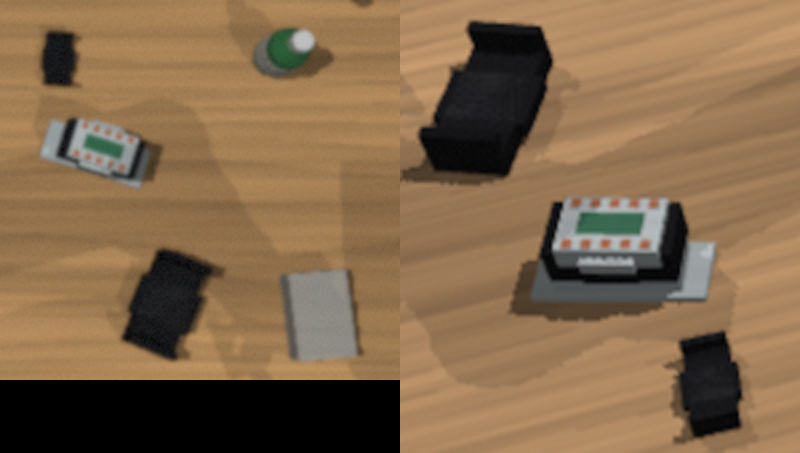

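View pics/crop2.png

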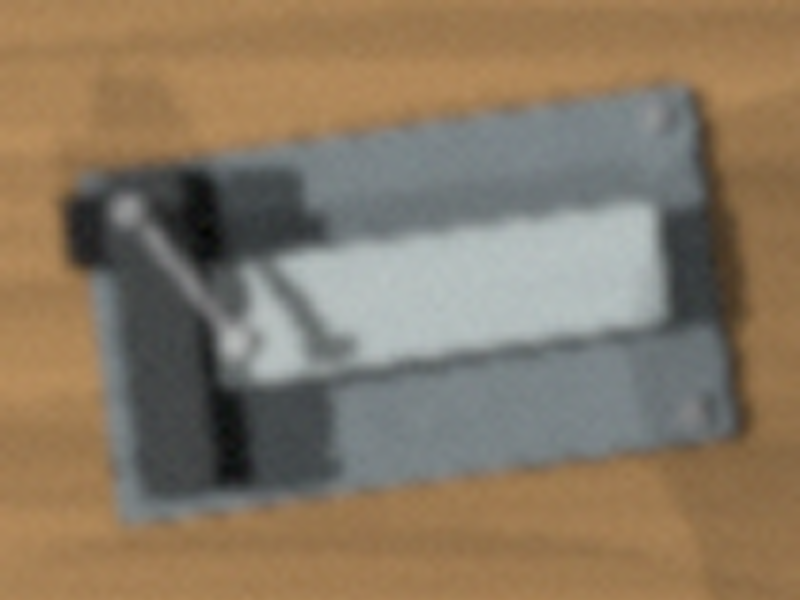

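View pics/crop3.png

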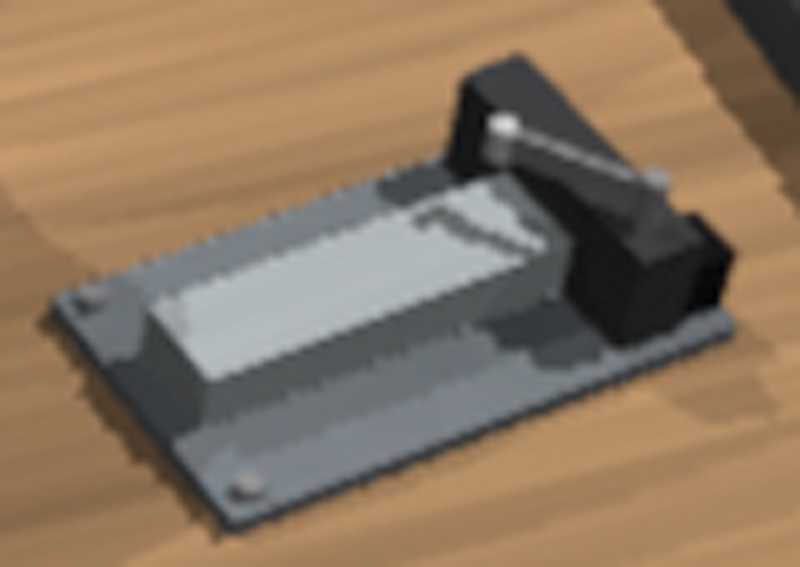

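Top view candidates: empty large carrier (484,302), empty small carrier (429,179), and the mid-sized carrier (452,224). The last one holds a module and sits on the aluminium riser, so it is the one meant, and the crop confirms it. The station has its stop block and lever at the left of the top view (~(165,270)), and the bed runs to the right, to (227,265).

```bash
cat > h.py <<'E'
import cv2,numpy as np
from scipy.spatial.transform import Rotation as R
from workcell import manip,cams
def ray(n,u,v,T=None):
    i=cams.camera_info(n)
    if n=="wrist":
        d=np.array([u-i["cx"],v-i["cy"]]);r=np.hypot(*d);th=r/i["fx"]
        c=np.array([*(d/max(r,1e-9)*np.sin(th)),np.cos(th)]);P=T@np.array(i["tool_from_camera"])
    else:
        c=np.array([(u-i["cx"])/i["fx"],(v-i["cy"])/i["fy"],1]);P=np.array(i["pose"])
    d=P[:3,:3]@c
    return P[:3,3],d/np.linalg.norm(d)
def onz(n,u,v,z,T=None):
    o,d=ray(n,u,v,T);return o+d*(z-o[2])/d[2]
def tri(rs):
    A=np.zeros((3,3));b=np.zeros(3)
    for o,d in rs:
        M=np.eye(3)-np.outer(d,d);A+=M;b+=M@o
    p=np.linalg.solve(A,b)
    return p,[np.linalg.norm((np.eye(3)-np.outer(d,d))@(p-o)) for o,d in rs]
def tool(o=None):
    o=o or manip.get_obs();T=np.eye(4);T[:3,:3]=R.from_quat(o["ee_rot"]).as_matrix();T[:3,3]=o["position"];return T
def big(m):
    c,_=cv2.findContours(m.astype(np.uint8),cv2.RETR_EXTERNAL,cv2.CHAIN_APPROX_NONE)
    return max(c,key=cv2.contourArea)
def quad(c):
    h=cv2.convexHull(c)
    for e in np.arange(1,12,.5):
        q=cv2.approxPolyDP(h,e,True)
        if len(q)<=4: return q[:,0]
E
python3 - <<'E'
from h import *
t=cv2.imread("pics/top0.png");s=cv2.imread("pics/scene0.png")
def green(im,roi):
    x0,x1,y0,y1=roi;h=cv2.cvtColor(im,cv2.COLOR_BGR2HSV)
    m=(h[...,0]>50)&(h[...,0]<90)&(h[...,1]>90)&(h[...,2]>50);k=np.zeros_like(m);k[y0:y1,x0:x1]=m[y0:y1,x0:x1];return k
gt=big(green(t,(415,490,200,250)));gs=big(green(s,(155,215,275,320)))
mt=cv2.moments(gt);ms=cv2.moments(gs)
ct=(mt['m10']/mt['m00'],mt['m01']/mt['m00']);cs=(ms['m10']/ms['m00'],ms['m01']/ms['m00'])
print(ct,cs,tri([ray("top",*ct),ray("scene",*cs)]))
def rect(n,c,z):
    p=np.array([onz(n,*q,z)[:2] for q in c[:,0]],np.float32)*1000
    r=cv2.minAreaRect(p);b=cv2.boxPoints(r);e=[b[1]-b[0],b[2]-b[1]];l=max(e,key=np.linalg.norm);return np.round(r[0],1),np.round(r[1],1),round(np.degrees(np.arctan2(l[1],l[0])),1)
print("label",rect("top",gt,.056),rect("scene",gs,.056))
# bed top: bright low-sat
for n,im,roi in(("top",t,(140,245,230,310)),("scene",s,(400,520,150,235))):
    x0,x1,y0,y1=roi;h=cv2.cvtColor(im,cv2.COLOR_BGR2HSV)
    m=(h[...,2]>165)&(h[...,1]<60);k=np.zeros_like(m);k[y0:y1,x0:x1]=m[y0:y1,x0:x1]
    c=big(k);print(n,"bed",quad(c).tolist(),rect(n,c,.030))
# mat
for n,im,roi in(("top",t,(270,390,210,330)),("scene",s,(250,390,180,290))):
    x0,x1,y0,y1=roi;m=im.max(2)<45;k=np.zeros_like(m);k[y0:y1,x0:x1]=m[y0:y1,x0:x1]
    c=big(k);print(n,"mat",rect(n,c,.003))
E
```

```text
(451.49285714285713, 222.78571428571428) (183.0056737588652, 288.33049645390065) (array([ 0.59492117, -0.26208853,  0.05592975]), [np.float64(0.0006737447433783643), np.float64(0.0006737447433784189)])
label (array([ 595. , -261.2]), array([34.6, 10.5]), np.float32(71.1)) (array([ 594.4, -261.9]), array([37.5, 11.9]), np.float32(72.0))
top bed [[225, 259], [223, 271], [187, 276], [178, 265]] (array([505.8, 255.8]), array([ 31.1, 100.1]), np.float32(-81.7))
scene bed [[475, 189], [433, 205], [428, 193], [459, 182]] (array([506. , 254.7]), array([ 32., 100.]), np.float32(-82.5))
top mat (array([506.3,  -9.7]), array([173. , 165.1]), np.float32(0.1))
scene mat (array([507.7, -11.1]), array([179.3, 168.5]), np.float32(0.6))
```

```bash
cat >> h.py <<'E'
def goal(pos,ang,tilt,grasp=False,roll=0):
    """tool x horizontal at yaw ang(deg); tilt>0: tool points down and toward ang-90 ; grasp: pos is grasp point (19mm behind TCP)"""
    a=np.radians(ang);x=np.array([np.cos(a),np.sin(a),0]);h=np.array([np.sin(a),-np.cos(a),0]);t=np.radians(tilt)
    z=h*np.sin(t)-np.array([0,0,1])*np.cos(t);y=np.cross(z,x)
    T=np.eye(4);T[:3,:3]=np.c_[x,y,z];T[:3,3]=np.array(pos)+(0.019*z if grasp else 0);return T
def plan(G,n,start=None,rnd=4):
    T=tool() if start is None else start.copy()
    dR=R.from_matrix(T[:3,:3].T@G[:3,:3]).as_rotvec();dw=(G[:3,3]-T[:3,3])/n
    dps=[];tu=[]
    for k in range(n):
        d=np.round(T[:3,:3].T@dw/.2,rnd);t=np.round(dR/n/np.radians(45),rnd)
        dps.append(d.tolist());tu.append(t.tolist())
        T[:3,3]+=T[:3,:3]@d*.2;T[:3,:3]=T[:3,:3]@R.from_rotvec(t*np.radians(45)).as_matrix()
    print("step mm",np.linalg.norm(dw)*1e3,"deg",np.degrees(np.linalg.norm(dR))/n)
    for i in range(0,n,8): print("dp",dps[i:i+8],"\nturn",tu[i:i+8])
    return T
def st():
    o=manip.get_obs();T=tool(o);x=T[:3,0];z=T[:3,2]
    print("t",round(o["clock"],2),"tcp",np.round(T[:3,3],4),"yaw",round(np.degrees(np.arctan2(x[1],x[0])),2),"tilt",round(np.degrees(np.arctan2(z@np.array([x[1],-x[0],0]),-z[2])),2),"xz",round(x[2],4),"F",np.round(o["ft_force"],1),"q",np.round(o["joint_pos"],3),"g",round(o["grip_width"],3))
E
python3 -c "
from h import *
st();plan(goal([.585,-.255,.24],-18.5,0),15,rnd=3)"
```

```text
t 0.15 tcp [ 0.2018 -0.5912  0.2307] yaw -71.16 tilt 0.0 xz -0.0011 F [-0.2  1.1 -0.8] q [ 1.219  0.333 -0.065  1.461  0.022  1.35  -0.089] g 0.999
step mm 33.994696092131605 deg 3.5105975306821326
dp [[-0.065, -0.157, -0.003], [-0.055, -0.161, -0.003], [-0.045, -0.164, -0.003], [-0.035, -0.166, -0.003], [-0.025, -0.168, -0.003], [-0.014, -0.169, -0.003], [-0.004, -0.17, -0.003], [0.006, -0.17, -0.003]] 
turn [[-0.0, 0.0, -0.078], [-0.0, 0.0, -0.078], [-0.0, 0.0, -0.078], [-0.0, 0.0, -0.078], [-0.0, 0.0, -0.078], [-0.0, 0.0, -0.078], [-0.0, 0.0, -0.078], [-0.0, 0.0, -0.078]]
dp [[0.017, -0.169, -0.003], [0.027, -0.168, -0.003], [0.037, -0.166, -0.003], [0.047, -0.163, -0.003], [0.057, -0.16, -0.003], [0.067, -0.156, -0.003], [0.076, -0.152, -0.003]] 
turn [[-0.0, 0.0, -0.078], [-0.0, 0.0, -0.078], [-0.0, 0.0, -0.078], [-0.0, 0.0, -0.078], [-0.0, 0.0, -0.078], [-0.0, 0.0, -0.078], [-0.0, 0.0, -0.078]]
```

Call:
move_arm:
  claw: [1, 1, 1, 1, 1, 1, 1, 1]
  dp:
    - [-0.065, -0.157, -0.003]
    - [-0.055, -0.161, -0.003]
    - [-0.045, -0.164, -0.003]
    - [-0.035, -0.166, -0.003]
    - [-0.025, -0.168, -0.003]
    - [-0.014, -0.169, -0.003]
    - [-0.004, -0.17, -0.003]
    - [0.006, -0.17, -0.003]
  turn:
    - [0, 0, -0.078]
    - [0, 0, -0.078]
    - [0, 0, -0.078]
    - [0, 0, -0.078]
    - [0, 0, -0.078]
    - [0, 0, -0.078]
    - [0, 0, -0.078]
    - [0, 0, -0.078]

```text
clock: 0.82
position: [0.4071, -0.4109, 0.236]
ee_rot: [0.931, -0.366, -0.0, 0.0]
ft_force: [0.2, -0.9, -0.2]
grip_width: 0.999
```

Call:
move_arm:
  claw: [1, 1, 1, 1, 1, 1, 1, 1]
  dp:
    - [0.017, -0.169, -0.003]
    - [0.027, -0.168, -0.003]
    - [0.037, -0.166, -0.003]
    - [0.047, -0.163, -0.003]
    - [0.057, -0.16, -0.003]
    - [0.067, -0.156, -0.003]
    - [0.076, -0.152, -0.003]
    - [0, 0, 0]
  turn:
    - [0, 0, -0.078]
    - [0, 0, -0.078]
    - [0, 0, -0.078]
    - [0, 0, -0.078]
    - [0, 0, -0.078]
    - [0, 0, -0.078]
    - [0, 0, -0.078]
    - [0, 0, 0]

```text
clock: 1.48
position: [0.5891, -0.2477, 0.2398]
ee_rot: [0.988, -0.155, 0.0, -0.002]
ft_force: [0.4, 1.6, 0.6]
grip_width: 0.993
```

```bash
python3 -c "
from h import *
st();im=cams.camera('wrist');cv2.imwrite('pics/w1.png',im[:,:,::-1])"
```

```text
t 1.48 tcp [ 0.5891 -0.2477  0.2398] yaw -17.78 tilt -0.25 xz 0.0002 F [0.4 1.6 0.6] q [ 0.664  0.396 -0.45   1.389  0.167  1.395 -0.095] g 0.993
```

View pics/w1.png

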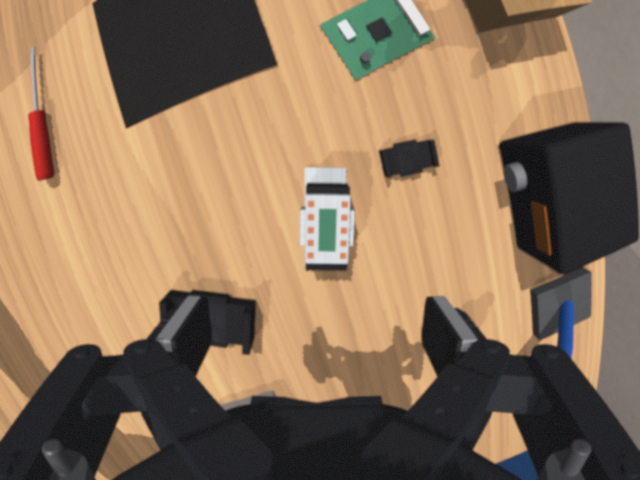

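```bash
python3 - <<'E'
from h import *
st();T=tool();im=cams.camera('wrist')[:,:,::-1];T2=tool()
h=cv2.cvtColor(im,cv2.COLOR_BGR2HSV)
m=(h[...,0]>50)&(h[...,0]<90)&(h[...,1]>90)&(h[...,2]>50);m[:180]=0;m[290:]=0;m[:,:280]=0;m[:,380:]=0
c=big(m);M=cv2.moments(c);u,v=M['m10']/M['m00'],M['m01']/M['m00'];print(u,v,np.abs(T2-T).max())
print(tri([ray("wrist",u,v,T),ray("top",451.5,222.8),ray("scene",183,288.3)]), onz("wrist",u,v,.056,T))
# white module face: bright low-sat; outline
m=(h[...,2]>150)&(h[...,1]<70);k=np.zeros_like(m);k[184:275,295:360]=m[184:275,295:360]
k=cv2.morphologyEx(k.astype(np.uint8),cv2.MORPH_CLOSE,np.ones((9,9)))
def rect(c,z):
    p=np.array([onz("wrist",*q,z,T)[:2] for q in c[:,0]],np.float32)*1000
    r=cv2.minAreaRect(p);b=cv2.boxPoints(r);e=[b[1]-b[0],b[2]-b[1]];l=max(e,key=np.linalg.norm);return np.round(r[0],1),np.round(r[1],1),round(np.degrees(np.arctan2(l[1],l[0])),2)
print(rect(big(m*1*(np.add.outer(np.arange(480)>0,np.zeros(640))>0)) if 0 else c,.056),rect(big(k),.056))
# long edges of the dark+bright silhouette: fit red pad columns
red=((h[...,0]<12)|(h[...,0]>170))&(h[...,1]>110)&(h[...,2]>120);red[:190]=0;red[275:]=0;red[:,:295]=0;red[:,360:]=0
n,l,s,cc=cv2.connectedComponentsWithStats(red.astype(np.uint8))
P=np.array([onz("wrist",*cc[i],.056,T)[:2]*1000 for i in range(1,n) if s[i,4]>12]);print(len(P),P.mean(0))
if len(P)==10:
    q=P-P.mean(0);ev=np.linalg.svd(q)[2][0];print(np.degrees(np.arctan2(ev[1],ev[0])))
E
```

```text
t 1.53 tcp [ 0.5872 -0.2508  0.2397] yaw -18.09 tilt -0.14 xz -0.0005 F [ 0.6 -1.1 -0.9] q [ 0.666  0.394 -0.447  1.39   0.167  1.395 -0.096] g 1.001
328.1840027463096 225.59903879162374 0.004218081929169448
(array([ 0.59460642, -0.26224767,  0.05581161]), [np.float64(0.0004748212648724189), np.float64(0.00087365363973653), np.float64(0.0005206829183610664)]) [ 0.5942215  -0.26248209  0.056     ]
(array([ 594. , -262.6]), array([36.2, 12.7]), np.float32(72.05)) (array([ 593.9, -262.3]), array([76.3, 49.3]), np.float32(73.29))
10 [ 594.1311774  -262.57978379]
-108.89720731970861
```

```bash
python3 - <<'E'
from h import *
st();g=np.array([.5944,-.2623,.037]);G=goal(g,-18.6,45,True);P=G.copy();P[:3,3]-=.1*G[:3,2]
print(P[:3,3],G[:3,3]);plan(P,8,rnd=3)
E
```

```text
t 1.58 tcp [ 0.5856 -0.2535  0.2397] yaw -18.35 tilt -0.04 xz -0.0009 F [-1.  -0.5 -0.7] q [ 0.669  0.393 -0.445  1.391  0.167  1.395 -0.096] g 0.997
[ 0.6126686  -0.20801595  0.09427565] [ 0.59011477 -0.2750333   0.02356497]
step mm 19.342885502583577 deg 5.630274441182739
dp [[0.007, -0.032, 0.091], [0.007, -0.041, 0.087], [0.007, -0.049, 0.083], [0.007, -0.057, 0.078], [0.007, -0.065, 0.072], [0.007, -0.071, 0.065], [0.007, -0.077, 0.058], [0.007, -0.083, 0.05]] 
turn [[-0.125, -0.0, 0.001], [-0.125, -0.0, 0.001], [-0.125, -0.0, 0.001], [-0.125, -0.0, 0.001], [-0.125, -0.0, 0.001], [-0.125, -0.0, 0.001], [-0.125, -0.0, 0.001], [-0.125, -0.0, 0.001]]
```

Call:
move_arm:
  claw: [1, 1, 1, 1, 1, 1, 1, 1]
  dp:
    - [0.007, -0.032, 0.091]
    - [0.007, -0.041, 0.087]
    - [0.007, -0.049, 0.083]
    - [0.007, -0.057, 0.078]
    - [0.007, -0.065, 0.072]
    - [0.007, -0.071, 0.065]
    - [0.007, -0.077, 0.058]
    - [0.007, -0.083, 0.05]
  turn:
    - [-0.125, 0, 0]
    - [-0.125, 0, 0]
    - [-0.125, 0, 0]
    - [-0.125, 0, 0]
    - [-0.125, 0, 0]
    - [-0.125, 0, 0]
    - [-0.125, 0, 0]
    - [-0.125, 0, 0]

```text
clock: 2.25
position: [0.6118, -0.2112, 0.095]
ee_rot: [0.911, -0.15, -0.061, 0.38]
ft_force: [0.3, -0.6, 0.5]
grip_width: 1.002
```

Call:
move_arm:
  claw: [1, 1, 1]
  dp:
    - [0, 0, 0]
    - [0, 0, 0]
    - [0, 0, 0]
  turn:
    - [0, 0, 0]
    - [0, 0, 0]
    - [0, 0, 0]

```text
clock: 2.5
position: [0.6115, -0.2117, 0.0953]
ee_rot: [0.912, -0.15, -0.062, 0.378]
ft_force: [-0.3, -0.3, -0.0]
grip_width: 1.003
```

```bash
python3 - <<'E'
from h import *
st();T=tool();im=cams.camera('wrist')[:,:,::-1];cv2.imwrite('pics/w2.png',im)
g=np.array([.5944,-.2623,.037]);G=goal(g,-18.6,45,True)
plan(G,6,rnd=3)
L=np.linalg.inv(T)@np.array([.5944,-.2623,.038,1]);print("pair in tool",L)
E
```

```text
t 2.5 tcp [ 0.6115 -0.2117  0.0953] yaw -18.63 tilt 45.01 xz 0.0007 F [-0.3 -0.3 -0. ] q [ 0.111  0.693 -0.289  1.471  0.863  1.509 -0.768] g 1.003
step mm 16.418294538783 deg 0.029262086969407214
dp [[-0.001, -0.004, 0.082], [-0.001, -0.004, 0.082], [-0.001, -0.004, 0.082], [-0.001, -0.004, 0.082], [-0.001, -0.004, 0.082], [-0.001, -0.004, 0.082]] 
turn [[-0.0, -0.0, -0.001], [-0.0, -0.0, -0.001], [-0.0, -0.0, -0.001], [-0.0, -0.0, -0.001], [-0.0, -0.0, -0.001], [-0.0, -0.0, -0.001]]
pair in tool [-1.16713269e-04 -2.77401291e-03  7.82975085e-02  1.00000000e+00]
```

View pics/w2.png

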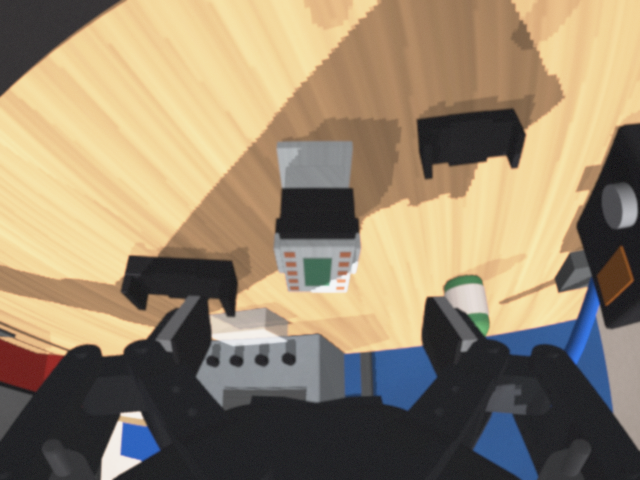

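The pair (316,240) sits midway between the fingers (tips at x≈195 and 440), and the camera clears the desk. I'm advancing now.

Call:
move_arm:
  claw: [1, 1, 1, 1, 1, 1, 1, 1]
  dp:
    - [-0.001, -0.004, 0.082]
    - [-0.001, -0.004, 0.082]
    - [-0.001, -0.004, 0.082]
    - [-0.001, -0.004, 0.082]
    - [-0.001, -0.004, 0.082]
    - [-0.001, -0.004, 0.082]
    - [0, 0, 0]
    - [0, 0, 0]
  turn:
    - [0, 0, 0]
    - [0, 0, 0]
    - [0, 0, 0]
    - [0, 0, 0]
    - [0, 0, 0]
    - [0, 0, 0]
    - [0, 0, 0]
    - [0, 0, 0]

```text
clock: 3.22
position: [0.5889, -0.2737, 0.0219]
ee_rot: [0.912, -0.15, -0.062, 0.378]
ft_force: [0.5, 0.7, 0.1]
grip_width: 1.003
```

```bash
python3 - <<'E'
from h import *
st();im=cams.camera('wrist')[:,:,::-1];im2=cams.camera('scene')[:,:,::-1]
cv2.imwrite('pics/w3.png',np.vstack([im[100:400,100:540],cv2.resize(im2[220:370,100:320],(440,300))]))
E
```

```text
t 3.22 tcp [ 0.5889 -0.2737  0.0219] yaw -18.63 tilt 45.03 xz -0.0002 F [0.5 0.7 0.1] q [ 0.181  0.752 -0.251  1.553  0.923  1.358 -0.806] g 1.003
```

View pics/w3.png

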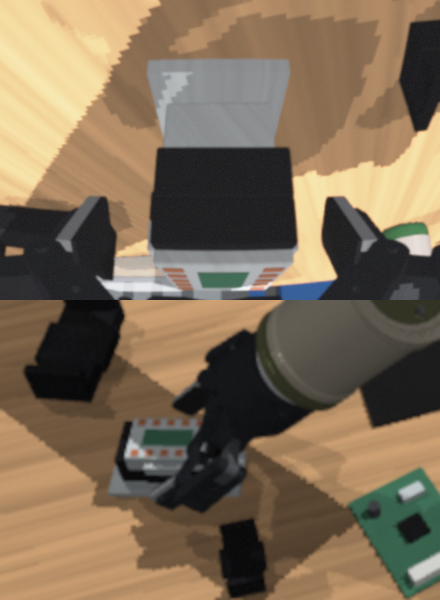

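Call:
move_arm:
  claw: [0.4, 0.4, 0.4, 0.4, 0.4, 0.4, 0.4, 0.4]
  dp:
    - [0, 0, 0]
    - [0, 0, 0]
    - [0, 0, 0]
    - [0, 0, 0]
    - [0, 0, 0]
    - [0, 0, 0]
    - [0, 0, 0]
    - [0, 0, 0]
  turn:
    - [0, 0, 0]
    - [0, 0, 0]
    - [0, 0, 0]
    - [0, 0, 0]
    - [0, 0, 0]
    - [0, 0, 0]
    - [0, 0, 0]
    - [0, 0, 0]
  grip_force: 60

```text
clock: 3.98
position: [0.5906, -0.2718, 0.0224]
ee_rot: [0.912, -0.148, -0.061, 0.378]
ft_force: [2.4, 4.0, 4.8]
grip_width: 0.574
```

```bash
python3 - <<'E'
from h import *
st();im=cams.camera('wrist')[:,:,::-1];im2=cams.camera('scene')[:,:,::-1]
cv2.imwrite('pics/w4.png',np.vstack([im[100:400,100:540],cv2.resize(im2[220:370,100:320],(440,300))]))
E
```

```text
t 3.98 tcp [ 0.5906 -0.2718  0.0224] yaw -18.45 tilt 44.97 xz 0.0015 F [2.4 4.  4.8] q [ 0.178  0.751 -0.252  1.552  0.923  1.358 -0.806] g 0.574
```

View pics/w4.png

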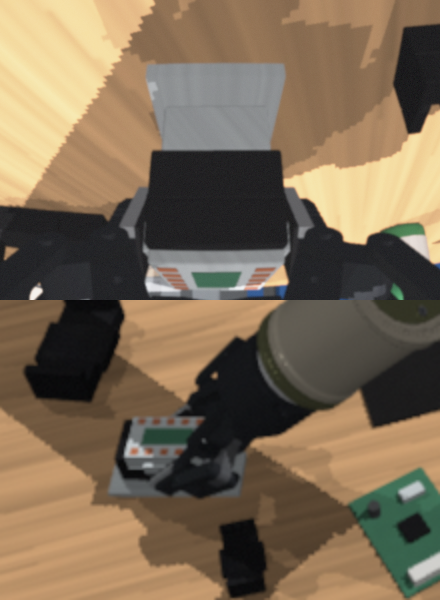

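Call:
move_arm:
  claw: [0.4, 0.4, 0.4, 0.4, 0.4]
  dp:
    - [0, 0.014, -0.014]
    - [0, 0.014, -0.014]
    - [0, 0.014, -0.014]
    - [0, 0, 0]
    - [0, 0, 0]
  turn:
    - [0, 0, 0]
    - [0, 0, 0]
    - [0, 0, 0]
    - [0, 0, 0]
    - [0, 0, 0]

```text
clock: 4.5
position: [0.5894, -0.2726, 0.0336]
ee_rot: [0.912, -0.149, -0.062, 0.378]
ft_force: [0.5, -0.4, -4.4]
grip_width: 0.577
```

```bash
python3 - <<'E'
from h import *
st();im=cams.camera('wrist')[:,:,::-1];im2=cams.camera('scene')[:,:,::-1]
cv2.imwrite('pics/w5.png',np.vstack([im[100:400,100:540],cv2.resize(im2[220:370,100:320],(440,300))]))
E
```

```text
t 4.5 tcp [ 0.5894 -0.2726  0.0336] yaw -18.53 tilt 45.0 xz -0.0 F [ 0.5 -0.4 -4.4] q [ 0.181  0.735 -0.254  1.552  0.917  1.369 -0.793] g 0.577
```

View pics/w5.png

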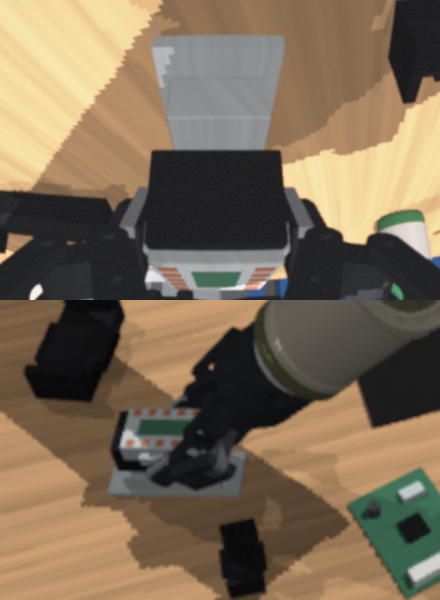

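```bash
cat >> h.py <<'E'
# grasp 1: pair centre in tool frame
G1=goal([.5906,-.2718,.0224],-18.45,44.97)
C1=(np.linalg.inv(G1)@np.array([.5944,-.2623,.039,1]))[:3]
def tcp_for(center,ang,tilt,C):
    G=goal([0,0,0],ang,tilt);G[:3,3]=np.array(center)-G[:3,:3]@C;return G
E
python3 - <<'E'
from h import *
st();print(C1)
T=tool();L=T.copy();L[2,3]+=.1
S=plan(L,5,rnd=3)
P=tcp_for([.507,-.010,.043+.06],8,-45,C1);print(P[:3,3]);plan(P,19,start=S,rnd=3)
E
```

```text
t 4.6 tcp [ 0.5893 -0.2725  0.0333] yaw -18.52 tilt 45.0 xz -0.0005 F [ 0.3  0.3 -4.7] q [ 0.181  0.735 -0.254  1.552  0.917  1.369 -0.793] g 0.576
[ 0.00059815  0.00450543 -0.01896295]
step mm 20.0 deg 0.0
dp [[-0.0, 0.071, -0.071], [-0.0, 0.071, -0.071], [-0.0, 0.071, -0.071], [-0.0, 0.071, -0.071], [-0.0, 0.071, -0.071]] 
turn [[0.0, 0.0, 0.0], [0.0, 0.0, 0.0], [0.0, 0.0, 0.0], [0.0, 0.0, 0.0], [0.0, 0.0, 0.0]]
[0.50409814 0.00634991 0.092777  ]
step mm 15.496656392650387 deg 4.895320019109991
dp [[-0.045, -0.052, -0.037], [-0.043, -0.056, -0.032], [-0.042, -0.059, -0.028], [-0.04, -0.062, -0.023], [-0.038, -0.065, -0.017], [-0.037, -0.067, -0.012], [-0.035, -0.069, -0.007], [-0.033, -0.07, -0.001]] 
turn [[0.103, 0.0, -0.034], [0.103, 0.0, -0.034], [0.103, 0.0, -0.034], [0.103, 0.0, -0.034], [0.103, 0.0, -0.034], [0.103, 0.0, -0.034], [0.103, 0.0, -0.034], [0.103, 0.0, -0.034]]
dp [[-0.031, -0.071, 0.005], [-0.029, -0.071, 0.011], [-0.027, -0.071, 0.016], [-0.025, -0.07, 0.022], [-0.023, -0.069, 0.028], [-0.022, -0.067, 0.033], [-0.02, -0.064, 0.038], [-0.018, -0.062, 0.043]] 
turn [[0.103, 0.0, -0.034], [0.103, 0.0, -0.034], [0.103, 0.0, -0.034], [0.103, 0.0, -0.034], [0.103, 0.0, -0.034], [0.103, 0.0, -0.034], [0.103, 0.0, -0.034], [0.103, 0.0, -0.034]]
dp [[-0.017, -0.058, 0.048], [-0.015, -0.055, 0.053], [-0.014, -0.051, 0.057]] 
turn [[0.103, 0.0, -0.034], [0.103, 0.0, -0.034], [0.103, 0.0, -0.034]]
```

Call:
move_arm:
  claw: [0.4, 0.4, 0.4, 0.4, 0.4, 0.4]
  dp:
    - [0, 0.071, -0.071]
    - [0, 0.071, -0.071]
    - [0, 0.071, -0.071]
    - [0, 0.071, -0.071]
    - [0, 0.071, -0.071]
    - [0, 0, 0]
  turn:
    - [0, 0, 0]
    - [0, 0, 0]
    - [0, 0, 0]
    - [0, 0, 0]
    - [0, 0, 0]
    - [0, 0, 0]

```text
clock: 5.1
position: [0.5914, -0.2729, 0.1388]
ee_rot: [0.912, -0.15, -0.059, 0.378]
ft_force: [1.2, 0.3, -3.8]
grip_width: 0.577
```

Call:
move_arm:
  claw: [0.4, 0.4, 0.4, 0.4, 0.4, 0.4, 0.4, 0.4]
  dp:
    - [-0.045, -0.052, -0.037]
    - [-0.043, -0.056, -0.032]
    - [-0.042, -0.059, -0.028]
    - [-0.04, -0.062, -0.023]
    - [-0.038, -0.065, -0.017]
    - [-0.037, -0.067, -0.012]
    - [-0.035, -0.069, -0.007]
    - [-0.033, -0.07, -0.001]
  turn:
    - [0.103, 0.0, -0.034]
    - [0.103, 0.0, -0.034]
    - [0.103, 0.0, -0.034]
    - [0.103, 0.0, -0.034]
    - [0.103, 0.0, -0.034]
    - [0.103, 0.0, -0.034]
    - [0.103, 0.0, -0.034]
    - [0.103, 0.0, -0.034]

```text
clock: 5.77
position: [0.553, -0.1544, 0.1167]
ee_rot: [0.995, -0.064, -0.05, 0.059]
ft_force: [-0.1, -0.6, -4.8]
grip_width: 0.576
```

Call:
move_arm:
  claw: [0.4, 0.4, 0.4, 0.4, 0.4, 0.4, 0.4, 0.4]
  dp:
    - [-0.031, -0.071, 0.005]
    - [-0.029, -0.071, 0.011]
    - [-0.027, -0.071, 0.016]
    - [-0.025, -0.07, 0.022]
    - [-0.023, -0.069, 0.028]
    - [-0.022, -0.067, 0.033]
    - [-0.02, -0.064, 0.038]
    - [-0.018, -0.062, 0.043]
  turn:
    - [0.103, 0.0, -0.034]
    - [0.103, 0.0, -0.034]
    - [0.103, 0.0, -0.034]
    - [0.103, 0.0, -0.034]
    - [0.103, 0.0, -0.034]
    - [0.103, 0.0, -0.034]
    - [0.103, 0.0, -0.034]
    - [0.103, 0.0, -0.034]

```text
clock: 6.43
position: [0.5171, -0.0377, 0.0993]
ee_rot: [0.963, 0.028, -0.033, -0.265]
ft_force: [-0.1, 0.5, -4.5]
grip_width: 0.576
```

Call:
move_arm:
  claw: [0.4, 0.4, 0.4, 0.4, 0.4]
  dp:
    - [-0.017, -0.058, 0.048]
    - [-0.015, -0.055, 0.053]
    - [-0.014, -0.051, 0.057]
    - [0, 0, 0]
    - [0, 0, 0]
  turn:
    - [0.103, 0.0, -0.034]
    - [0.103, 0.0, -0.034]
    - [0.103, 0.0, -0.034]
    - [0, 0, 0]
    - [0, 0, 0]

```text
clock: 6.85
position: [0.5034, 0.0058, 0.092]
ee_rot: [0.923, 0.061, -0.027, -0.379]
ft_force: [-0.7, -0.5, -4.0]
grip_width: 0.575
```

```bash
python3 - <<'E'
from h import *
st();im=cams.camera('wrist')[:,:,::-1];im2=cams.camera('scene')[:,:,::-1]
cv2.imwrite('pics/w6.png',np.vstack([im[100:400,100:540],cv2.resize(im2[130:280,230:450],(440,300))]))
P=tcp_for([.507,-.010,.043+.06],8,-45,C1);plan(P,4,rnd=3)
E
```

```text
t 6.85 tcp [0.5034 0.0058 0.092 ] yaw 7.64 tilt -44.72 xz -0.0038 F [-0.7 -0.5 -4. ] q [ 0.918  0.615 -0.737  1.755 -0.344  1.229  0.519] g 0.575
step mm 0.2211988080814859 deg 0.12829056582582066
dp [[-0.001, 0.0, 0.001], [-0.001, 0.0, 0.001], [-0.001, 0.0, 0.001], [-0.001, 0.0, 0.001]] 
turn [[0.002, -0.001, -0.001], [0.002, -0.001, -0.001], [0.002, -0.001, -0.001], [0.002, -0.001, -0.001]]
```

View pics/w6.png

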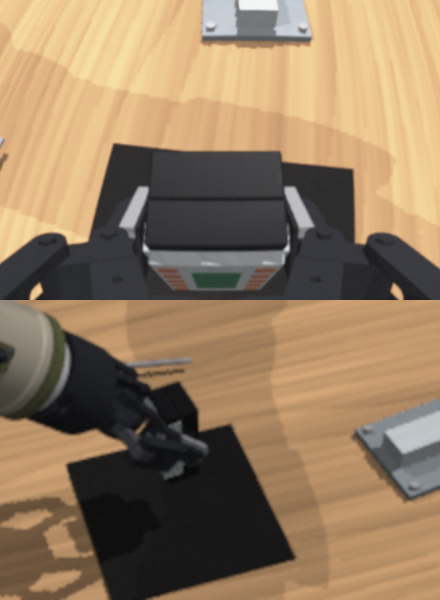

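Call:
move_arm:
  claw: [0.4, 0.4, 0.4, 0.4, 0.4, 0.4, 0.4, 0.4]
  dp:
    - [-0.001, 0.035, 0.035]
    - [-0.001, 0.035, 0.035]
    - [-0.001, 0.035, 0.035]
    - [-0.001, 0.035, 0.035]
    - [0, 0.035, 0.035]
    - [0, 0.014, 0.014]
    - [0, 0, 0]
    - [0, 0, 0]
  turn:
    - [0.002, -0.001, -0.001]
    - [0.002, -0.001, -0.001]
    - [0.002, -0.001, -0.001]
    - [0.002, -0.001, -0.001]
    - [0, 0, 0]
    - [0, 0, 0]
    - [0, 0, 0]
    - [0, 0, 0]

```text
clock: 7.62
position: [0.5032, 0.0067, 0.0398]
ee_rot: [0.921, 0.064, -0.027, -0.383]
ft_force: [0.5, 1.0, -4.8]
grip_width: 0.577
```

```bash
python3 - <<'E'
from h import *
st()
P=tcp_for([.507,-.010,.043],8,-45,C1);plan(P,4,rnd=4)
E
```

```text
t 7.62 tcp [0.5032 0.0067 0.0398] yaw 7.97 tilt -45.18 xz -0.0011 F [ 0.5  1.  -4.8] q [ 0.895  0.703 -0.708  1.766 -0.312  1.154  0.559] g 0.577
step mm 1.770217193244405 deg 0.04778938309859846
dp [[0.001, 0.0066, 0.0058], [0.001, 0.0066, 0.0058], [0.001, 0.0066, 0.0058], [0.001, 0.0066, 0.0058]] 
turn [[-0.001, 0.0001, -0.0003], [-0.001, 0.0001, -0.0003], [-0.001, 0.0001, -0.0003], [-0.001, 0.0001, -0.0003]]
```

7 mm above the estimated mat contact. I'm lowering in small steps.

Call:
move_arm:
  claw: [0.4, 0.4, 0.4, 0.4, 0.4]
  dp:
    - [0, 0.007, 0.007]
    - [0, 0.007, 0.007]
    - [0, 0.004, 0.004]
    - [0, 0, 0]
    - [0, 0, 0]
  turn:
    - [0, 0, 0]
    - [0, 0, 0]
    - [0, 0, 0]
    - [0, 0, 0]
    - [0, 0, 0]

```text
clock: 8.03
position: [0.5032, 0.0065, 0.0349]
ee_rot: [0.921, 0.064, -0.027, -0.383]
ft_force: [0.6, -0.0, -4.4]
grip_width: 0.576
```

Call:
move_arm:
  claw: [0.4, 0.4, 0.4]
  dp:
    - [0, 0.004, 0.004]
    - [0, 0, 0]
    - [0, 0, 0]
  turn:
    - [0, 0, 0]
    - [0, 0, 0]
    - [0, 0, 0]

```text
clock: 8.28
position: [0.5032, 0.0065, 0.0336]
ee_rot: [0.921, 0.064, -0.027, -0.383]
ft_force: [-0.2, -0.0, -3.3]
grip_width: 0.574
```

```bash
python3 - <<'E'
from h import *
st()
im=cams.camera('wrist')[:,:,::-1];im2=cams.camera('scene')[:,:,::-1]
cv2.imwrite('pics/w7.png',np.vstack([im[100:400,100:540],cv2.resize(im2[150:270,230:406],(440,300))]))
E
```

```text
t 8.28 tcp [0.5032 0.0065 0.0336] yaw 7.97 tilt -45.14 xz -0.0008 F [-0.2 -0.  -3.3] q [ 0.893  0.713 -0.705  1.767 -0.308  1.145  0.562] g 0.574
```

View pics/w7.png

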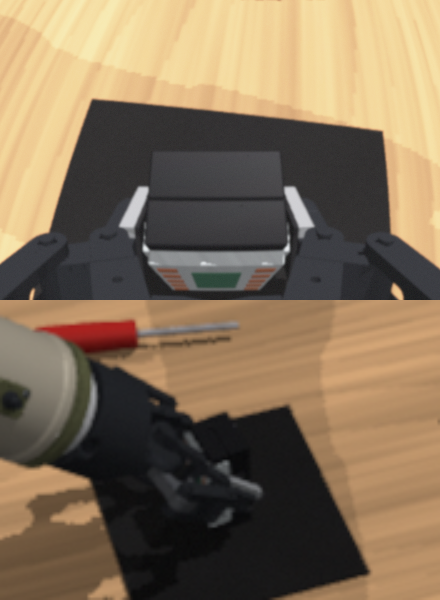

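Call:
move_arm:
  claw: [0.4, 0.4, 0.4]
  dp:
    - [0, 0.0035, 0.0035]
    - [0, 0, 0]
    - [0, 0, 0]
  turn:
    - [0, 0, 0]
    - [0, 0, 0]
    - [0, 0, 0]

```text
clock: 8.63
position: [0.5033, 0.0066, 0.0335]
ee_rot: [0.921, 0.064, -0.027, -0.383]
ft_force: [-3.7, -2.3, 6.3]
grip_width: 0.577
```

Call:
move_arm:
  claw: [0.4, 0.6, 0.62, 0.64, 0.7, 0.8, 1, 1]
  dp:
    - [0, -0.003, -0.003]
    - [0, 0, 0]
    - [0, 0, 0]
    - [0, 0, 0]
    - [0, 0, 0]
    - [0, 0, 0]
    - [0, 0, 0]
    - [0, 0, 0]
  turn:
    - [0, 0, 0]
    - [0, 0, 0]
    - [0, 0, 0]
    - [0, 0, 0]
    - [0, 0, 0]
    - [0, 0, 0]
    - [0, 0, 0]
    - [0, 0, 0]

```text
clock: 9.3
position: [0.5032, 0.0066, 0.0335]
ee_rot: [0.921, 0.064, -0.027, -0.383]
ft_force: [-0.1, 0.2, 0.7]
grip_width: 0.994
```

```bash
python3 - <<'E'
from h import *
st()
im=cams.camera('wrist')[:,:,::-1];im2=cams.camera('top')[:,:,::-1]
cv2.imwrite('pics/w8.png',np.vstack([im[100:400,100:540],cv2.resize(im2[210:330,250:426],(440,300))]))
E
```

```text
t 9.3 tcp [0.5032 0.0066 0.0335] yaw 7.97 tilt -45.15 xz -0.0008 F [-0.1  0.2  0.7] q [ 0.893  0.713 -0.705  1.767 -0.308  1.145  0.562] g 0.994
```

View pics/w8.png

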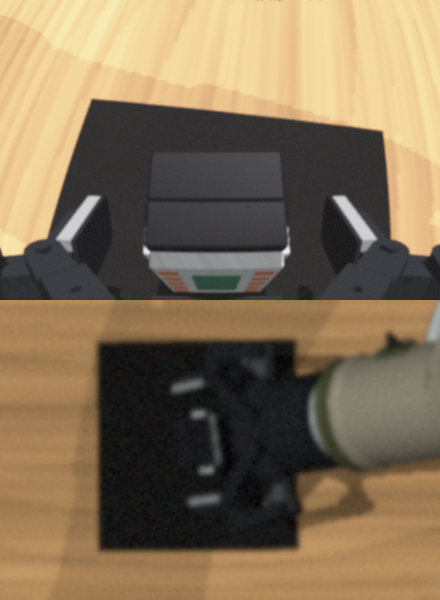

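```bash
python3 - <<'E'
from h import *
T=tool();c=(T@np.r_[C1,1])[:3];print("pair centre",c)
B=T.copy();B[:3,3]-=.1*T[:3,2];S=plan(B,5,rnd=3)
S=plan(goal([.505,-.01,.21],8,0),9,start=S,rnd=3)
E
```

```text
pair centre [ 0.50613714 -0.00982519  0.04367358]
step mm 20.000000000000004 deg 0.0
dp [[0.0, 0.0, -0.1], [0.0, 0.0, -0.1], [0.0, 0.0, -0.1], [0.0, 0.0, -0.1], [0.0, 0.0, -0.1]] 
turn [[0.0, 0.0, 0.0], [0.0, 0.0, 0.0], [0.0, 0.0, 0.0], [0.0, 0.0, 0.0], [0.0, 0.0, 0.0]]
step mm 13.22883058427362 deg 5.016314840045208
dp [[-0.0, -0.063, -0.02], [-0.0, -0.061, -0.026], [-0.0, -0.059, -0.031], [-0.0, -0.056, -0.036], [-0.0, -0.052, -0.04], [-0.0, -0.049, -0.045], [-0.0, -0.045, -0.049], [-0.0, -0.04, -0.053]] 
turn [[-0.111, 0.0, -0.0], [-0.111, 0.0, -0.0], [-0.111, 0.0, -0.0], [-0.111, 0.0, -0.0], [-0.111, 0.0, -0.0], [-0.111, 0.0, -0.0], [-0.111, 0.0, -0.0], [-0.111, 0.0, -0.0]]
dp [[-0.0, -0.035, -0.056]] 
turn [[-0.111, 0.0, -0.0]]
```

Call:
move_arm:
  claw: [1, 1, 1, 1, 1, 1]
  dp:
    - [0, 0, -0.05]
    - [0, 0, -0.05]
    - [0, 0, -0.1]
    - [0, 0, -0.1]
    - [0, 0, -0.1]
    - [0, 0, -0.1]
  turn:
    - [0, 0, 0]
    - [0, 0, 0]
    - [0, 0, 0]
    - [0, 0, 0]
    - [0, 0, 0]
    - [0, 0, 0]

```text
clock: 9.9
position: [0.5134, -0.0653, 0.1055]
ee_rot: [0.921, 0.064, -0.027, -0.383]
ft_force: [0.8, 0.2, 0.7]
grip_width: 0.998
```

Call:
move_arm:
  claw: [1, 1, 1, 1, 1, 1, 1, 1]
  dp:
    - [0, -0.063, -0.02]
    - [0, -0.061, -0.026]
    - [0, -0.059, -0.031]
    - [0, -0.056, -0.036]
    - [0, -0.052, -0.04]
    - [0, -0.049, -0.045]
    - [0, -0.045, -0.049]
    - [0, -0.04, -0.053]
  turn:
    - [-0.111, 0, 0]
    - [-0.111, 0, 0]
    - [-0.111, 0, 0]
    - [-0.111, 0, 0]
    - [-0.111, 0, 0]
    - [-0.111, 0, 0]
    - [-0.111, 0, 0]
    - [-0.111, 0, 0]

```text
clock: 10.57
position: [0.5069, -0.016, 0.2008]
ee_rot: [0.997, 0.069, -0.002, -0.042]
ft_force: [0.4, 0.1, -0.2]
grip_width: 0.997
```

Call:
move_arm:
  claw: [1, 1, 1, 1]
  dp:
    - [0, -0.035, -0.056]
    - [0, 0, 0]
    - [0, 0, 0]
    - [0, 0, 0]
  turn:
    - [-0.111, 0, 0]
    - [0, 0, 0]
    - [0, 0, 0]
    - [0, 0, 0]

```text
clock: 10.9
position: [0.5056, -0.0106, 0.2106]
ee_rot: [0.998, 0.069, -0.001, -0.002]
ft_force: [-0.1, -0.5, 0.7]
grip_width: 0.998
```

```bash
python3 - <<'E'
from h import *
st();T=tool();np.save("T9.npy",T)
im=cams.camera('wrist')[:,:,::-1];im2=cams.camera('scene')[:,:,::-1]
cv2.imwrite('pics/w9raw.png',im);cv2.imwrite('pics/s9raw.png',im2)
cv2.imwrite('pics/w9.png',np.vstack([im[100:400,100:540],cv2.resize(im2[150:270,230:406],(440,300))]))
E
```

```text
t 10.9 tcp [ 0.5056 -0.0106  0.2106] yaw 7.92 tilt -0.2 xz -0.0009 F [-0.1 -0.5  0.7] q [ 0.629  0.148 -0.75   1.766  0.102  1.269 -0.007] g 0.998
```

View pics/w9.png

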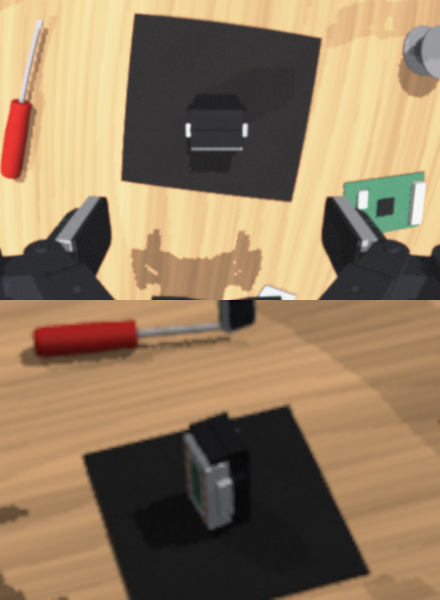

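```bash
python3 - <<'E'
from h import *
T=np.load("T9.npy");im=cv2.imread("pics/w9raw.png");h=cv2.cvtColor(im,cv2.COLOR_BGR2HSV)
m=(h[...,2]>150)&(h[...,1]<60);k=np.zeros_like(m);k[215:258,275:360]=m[215:258,275:360]
n,l,s,c=cv2.connectedComponentsWithStats(k.astype(np.uint8))
for i in range(1,n):
    if s[i,4]>5: print(s[i],c[i],[np.round(onz("wrist",*c[i],z,T)[:2],4) for z in(.060,.075)])
a=np.radians(8);hh=np.array([np.sin(a),-np.cos(a)]);print("module wing mid expect",np.array([.5061,-.0098])+.0045*hh,"face edge",np.array([.5061,-.0098])+.017*hh)
E
```

```text
[286 223   5  14  58] [287.74137931 229.70689655] [array([ 0.4827, -0.018 ]), array([ 0.4834, -0.0142])]
[343 224   5  13  56] [344.69642857 229.625     ] [array([ 0.5286, -0.0116]), array([ 0.5269, -0.0081])]
module wing mid expect [ 0.50672628 -0.01425621] face edge [ 0.50846594 -0.02663456]
```

```bash
python3 - <<'E'
from h import *
st();G=goal([.5057,-.0090,.0435],7.9,45,True);P=G.copy();P[:3,3]-=.1*G[:3,2];print(P[:3,3],G[:3,3]);plan(P,8,rnd=3)
E
```

```text
t 11.0 tcp [ 0.5054 -0.0113  0.2098] yaw 7.82 tilt -0.24 xz -0.002 F [ 0.1 -0.7  0. ] q [ 0.63   0.149 -0.749  1.767  0.102  1.269 -0.008] g 1.0
[0.49782777 0.04773207 0.10077565] [ 0.50754657 -0.02230752  0.03006497]
step mm 15.532090221104179 deg 5.655490828616767
dp [[0.0, -0.037, 0.068], [0.0, -0.044, 0.064], [0.0, -0.05, 0.06], [0.0, -0.055, 0.055], [0.0, -0.06, 0.049], [0.0, -0.065, 0.043], [0.0, -0.069, 0.036], [0.0, -0.072, 0.029]] 
turn [[-0.126, 0.0, -0.0], [-0.126, 0.0, -0.0], [-0.126, 0.0, -0.0], [-0.126, 0.0, -0.0], [-0.126, 0.0, -0.0], [-0.126, 0.0, -0.0], [-0.126, 0.0, -0.0], [-0.126, 0.0, -0.0]]
```

Call:
move_arm:
  claw: [1, 1, 1, 1, 1, 1, 1, 1]
  dp:
    - [0, -0.037, 0.068]
    - [0, -0.044, 0.064]
    - [0, -0.05, 0.06]
    - [0, -0.055, 0.055]
    - [0, -0.06, 0.049]
    - [0, -0.065, 0.043]
    - [0, -0.069, 0.036]
    - [0, -0.072, 0.029]
  turn:
    - [-0.126, 0, 0]
    - [-0.126, 0, 0]
    - [-0.126, 0, 0]
    - [-0.126, 0, 0]
    - [-0.126, 0, 0]
    - [-0.126, 0, 0]
    - [-0.126, 0, 0]
    - [-0.126, 0, 0]

```text
clock: 11.67
position: [0.4976, 0.0484, 0.1003]
ee_rot: [0.92, 0.063, 0.027, 0.386]
ft_force: [1.0, -0.4, -0.4]
grip_width: 1.003
```

Call:
move_arm:
  claw: [1, 1, 1]
  dp:
    - [0, 0, 0]
    - [0, 0, 0]
    - [0, 0, 0]
  turn:
    - [0, 0, 0]
    - [0, 0, 0]
    - [0, 0, 0]

```text
clock: 11.92
position: [0.4975, 0.048, 0.1008]
ee_rot: [0.921, 0.064, 0.025, 0.383]
ft_force: [-0.7, -0.4, 0.7]
grip_width: 1.002
```

```bash
python3 - <<'E'
from h import *
st();im=cams.camera('wrist')[:,:,::-1];im2=cams.camera('scene')[:,:,::-1]
cv2.imwrite('pics/w10.png',np.vstack([im[100:400,100:540],cv2.resize(im2[150:270,230:406],(440,300))]))
G=goal([.5057,-.0090,.0435],7.9,45,True);plan(G,6,rnd=3)
E
```

```text
t 11.92 tcp [0.4975 0.048  0.1008] yaw 7.85 tilt 45.11 xz -0.0022 F [-0.7 -0.4  0.7] q [-0.037  0.525 -0.722  1.855  0.932  1.559 -0.994] g 1.002
step mm 16.793639151137405 deg 0.03296609582825578
dp [[-0.0, -0.001, 0.084], [-0.0, -0.001, 0.084], [-0.0, -0.001, 0.084], [-0.0, -0.001, 0.084], [-0.0, -0.001, 0.084], [-0.0, -0.001, 0.084]] 
turn [[0.0, 0.0, -0.001], [0.0, 0.0, -0.001], [0.0, 0.0, -0.001], [0.0, 0.0, -0.001], [0.0, 0.0, -0.001], [0.0, 0.0, -0.001]]
```

View pics/w10.png

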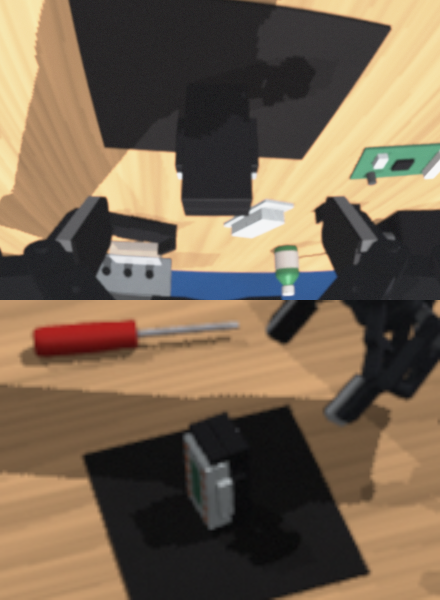

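The carrier's back (217,170 in the crop) is centred between the open fingers, so I'm advancing.

Call:
move_arm:
  claw: [1, 1, 1, 1, 1, 1, 1, 1]
  dp:
    - [0, -0.001, 0.084]
    - [0, -0.001, 0.084]
    - [0, -0.001, 0.084]
    - [0, -0.001, 0.084]
    - [0, -0.001, 0.084]
    - [0, -0.001, 0.084]
    - [0, 0, 0]
    - [0, 0, 0]
  turn:
    - [0, 0, 0]
    - [0, 0, 0]
    - [0, 0, 0]
    - [0, 0, 0]
    - [0, 0, 0]
    - [0, 0, 0]
    - [0, 0, 0]
    - [0, 0, 0]

```text
clock: 12.68
position: [0.5067, -0.0219, 0.0289]
ee_rot: [0.921, 0.064, 0.026, 0.383]
ft_force: [0.1, 0.5, 0.1]
grip_width: 0.998
```

```bash
python3 - <<'E'
from h import *
st();im=cams.camera('wrist')[:,:,::-1];im2=cams.camera('scene')[:,:,::-1]
cv2.imwrite('pics/w11.png',np.vstack([im[100:400,100:540],cv2.resize(im2[150:270,230:406],(440,300))]))
G=goal([.5057,-.0090,.0435],7.9,45,True);plan(G,1,rnd=4)
E
```

```text
t 12.68 tcp [ 0.5067 -0.0219  0.0289] yaw 7.88 tilt 45.19 xz -0.0017 F [0.1 0.5 0.1] q [ 0.034  0.596 -0.648  1.94   1.05   1.41  -1.035] g 0.998
step mm 2.228568317553211 deg 0.16708955679564955
dp [[-0.0006, 0.0095, 0.0058]] 
turn [[0.003, -0.0015, 0.0017]]
```

View pics/w11.png

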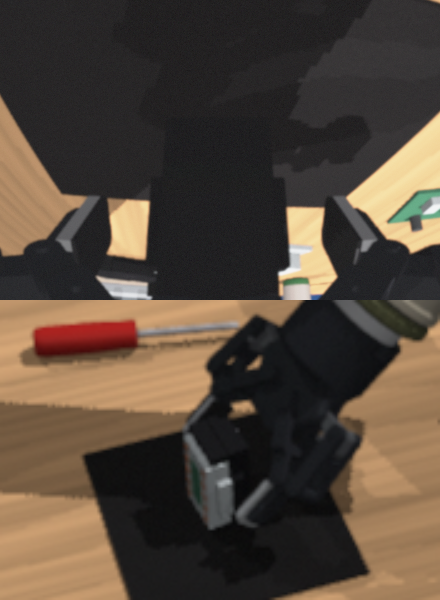

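Call:
move_arm:
  claw: [1, 0.4, 0.4, 0.4, 0.4, 0.4, 0.4, 0.4]
  dp:
    - [0, 0.006, 0.006]
    - [0, 0, 0]
    - [0, 0, 0]
    - [0, 0, 0]
    - [0, 0, 0]
    - [0, 0, 0]
    - [0, 0, 0]
    - [0, 0, 0]
  turn:
    - [0, 0, 0]
    - [0, 0, 0]
    - [0, 0, 0]
    - [0, 0, 0]
    - [0, 0, 0]
    - [0, 0, 0]
    - [0, 0, 0]
    - [0, 0, 0]
  grip_force: 60

```text
clock: 13.45
position: [0.5074, -0.0222, 0.0295]
ee_rot: [0.921, 0.064, 0.027, 0.383]
ft_force: [-2.4, 2.1, 6.2]
grip_width: 0.579
```

Call:
move_arm:
  claw: [0.4, 0.4]
  dp:
    - [0, 0, 0]
    - [0, 0, 0]
  turn:
    - [0, 0, 0]
    - [0, 0, 0]

```text
clock: 13.62
position: [0.5074, -0.0222, 0.0295]
ee_rot: [0.921, 0.064, 0.027, 0.383]
ft_force: [-3.1, 2.8, 5.7]
grip_width: 0.577
```

```bash
python3 - <<'E'
from h import *
st();im=cams.camera('wrist')[:,:,::-1];im2=cams.camera('scene')[:,:,::-1]
cv2.imwrite('pics/w12.png',np.vstack([im[100:400,100:540],cv2.resize(im2[150:270,230:406],(440,300))]))
E
```

```text
t 13.62 tcp [ 0.5074 -0.0222  0.0295] yaw 7.99 tilt 45.17 xz -0.0005 F [-3.1  2.8  5.7] q [ 0.035  0.594 -0.648  1.941  1.051  1.408 -1.033] g 0.577
```

View pics/w12.png

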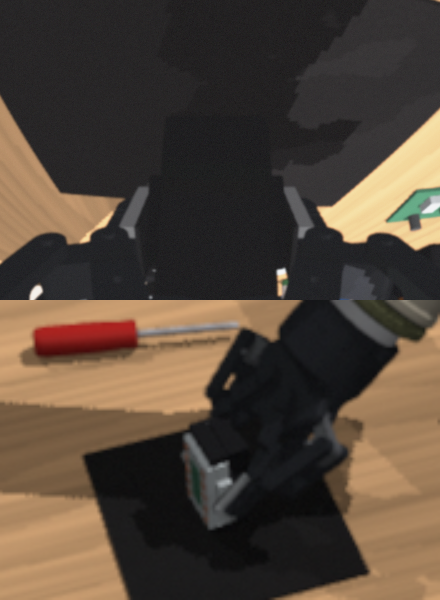

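Call:
move_arm:
  claw: [0.4, 0.4, 0.4, 0.4, 0.4]
  dp:
    - [0, 0.014, -0.014]
    - [0, 0.014, -0.014]
    - [0, 0.014, -0.014]
    - [0, 0.014, -0.014]
    - [0, 0, 0]
  turn:
    - [0, 0, 0]
    - [0, 0, 0]
    - [0, 0, 0]
    - [0, 0, 0]
    - [0, 0, 0]

```text
clock: 14.13
position: [0.5076, -0.0225, 0.0457]
ee_rot: [0.921, 0.064, 0.027, 0.383]
ft_force: [0.5, 0.3, -3.2]
grip_width: 0.572
```

```bash
python3 - <<'E'
from h import *
st();im=cams.camera('wrist')[:,:,::-1];im2=cams.camera('scene')[:,:,::-1]
cv2.imwrite('pics/w13.png',np.vstack([im[100:400,100:540],cv2.resize(im2[150:270,230:406],(440,300))]))
for n,u,v in(("top",225.96,256.2),("top",227.3,272.7),("top",172.2,280.5),("scene",400+150*.15,150+310*.15),("scene",400+205*.15,150+380*.15),("scene",400+575*.15,150+240*.15)): print(n,np.round(onz(n,u,v,.03),4))
E
```

```text
t 14.13 tcp [ 0.5076 -0.0225  0.0457] yaw 7.96 tilt 45.16 xz 0.0001 F [ 0.5  0.3 -3.2] q [ 0.045  0.564 -0.658  1.939  1.033  1.42  -1.007] g 0.572
top [0.5286 0.2058 0.03  ]
top [0.4939 0.2025 0.03  ]
top [0.4776 0.3187 0.03  ]
scene [0.5004 0.2017 0.03  ]
scene [0.5308 0.2053 0.03  ]
scene [0.5127 0.3306 0.03  ]
```

View pics/w13.png

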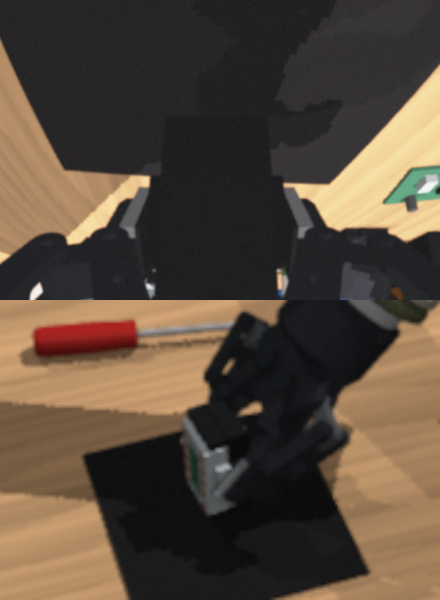

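```bash
cat >> h.py <<'E'
G2=goal([.5074,-.0222,.0295],8,45.17);C2=(np.linalg.inv(G2)@np.array([.5057,-.0100,.043,1]))[:3]
E
python3 - <<'E'
from h import *
print(C2);T=tool();L=T.copy();L[2,3]+=.08
S=plan(L,5,rnd=3)
P=tcp_for([.5096,.2236,.095],8,-44.83,C2);print(P[:3,3]);plan(P,18,start=S,rnd=3)
E
```

```text
[ 1.44561149e-05  8.90058725e-04 -1.82534267e-02]
step mm 15.999999999999996 deg 0.0
dp [[-0.0, 0.057, -0.056], [-0.0, 0.057, -0.056], [-0.0, 0.057, -0.056], [-0.0, 0.057, -0.056], [-0.0, 0.057, -0.056]] 
turn [[0.0, 0.0, 0.0], [0.0, 0.0, 0.0], [0.0, 0.0, 0.0], [0.0, 0.0, 0.0], [0.0, 0.0, 0.0]]
[0.50770685 0.23696661 0.08268214]
step mm 14.637774172173195 deg 4.9997398572504
dp [[0.01, -0.059, -0.042], [0.01, -0.062, -0.037], [0.01, -0.065, -0.032], [0.01, -0.068, -0.026], [0.01, -0.07, -0.02], [0.01, -0.071, -0.014], [0.01, -0.072, -0.007], [0.01, -0.072, -0.001]] 
turn [[0.111, 0.0, -0.0], [0.111, 0.0, -0.0], [0.111, 0.0, -0.0], [0.111, 0.0, -0.0], [0.111, 0.0, -0.0], [0.111, 0.0, -0.0], [0.111, 0.0, -0.0], [0.111, 0.0, -0.0]]
dp [[0.01, -0.072, 0.005], [0.01, -0.072, 0.011], [0.01, -0.07, 0.018], [0.01, -0.068, 0.024], [0.01, -0.066, 0.03], [0.01, -0.063, 0.035], [0.01, -0.06, 0.041], [0.01, -0.056, 0.046]] 
turn [[0.111, 0.0, -0.0], [0.111, 0.0, -0.0], [0.111, 0.0, -0.0], [0.111, 0.0, -0.0], [0.111, 0.0, -0.0], [0.111, 0.0, -0.0], [0.111, 0.0, -0.0], [0.111, 0.0, -0.0]]
dp [[0.01, -0.052, 0.05], [0.01, -0.047, 0.055]] 
turn [[0.111, 0.0, -0.0], [0.111, 0.0, -0.0]]
```

Call:
move_arm:
  claw: [0.4, 0.4, 0.4, 0.4, 0.4, 0.4]
  dp:
    - [0, 0.057, -0.056]
    - [0, 0.057, -0.056]
    - [0, 0.057, -0.056]
    - [0, 0.057, -0.056]
    - [0, 0.057, -0.056]
    - [0, 0, 0]
  turn:
    - [0, 0, 0]
    - [0, 0, 0]
    - [0, 0, 0]
    - [0, 0, 0]
    - [0, 0, 0]
    - [0, 0, 0]

```text
clock: 14.73
position: [0.5085, -0.0226, 0.1274]
ee_rot: [0.921, 0.064, 0.028, 0.383]
ft_force: [0.7, -0.3, -3.4]
grip_width: 0.575
```

Call:
move_arm:
  claw: [0.4, 0.4, 0.4, 0.4, 0.4, 0.4, 0.4, 0.4]
  dp:
    - [0.01, -0.059, -0.042]
    - [0.01, -0.062, -0.037]
    - [0.01, -0.065, -0.032]
    - [0.01, -0.068, -0.026]
    - [0.01, -0.07, -0.02]
    - [0.01, -0.071, -0.014]
    - [0.01, -0.072, -0.007]
    - [0.01, -0.072, -0.001]
  turn:
    - [0.111, 0, 0]
    - [0.111, 0, 0]
    - [0.111, 0, 0]
    - [0.111, 0, 0]
    - [0.111, 0, 0]
    - [0.111, 0, 0]
    - [0.111, 0, 0]
    - [0.111, 0, 0]

```text
clock: 15.4
position: [0.5071, 0.0929, 0.1054]
ee_rot: [0.997, 0.069, 0.002, 0.044]
ft_force: [-0.5, -0.0, -5.4]
grip_width: 0.575
```

Call:
move_arm:
  claw: [0.4, 0.4, 0.4, 0.4, 0.4, 0.4, 0.4, 0.4]
  dp:
    - [0.01, -0.072, 0.005]
    - [0.01, -0.072, 0.011]
    - [0.01, -0.07, 0.018]
    - [0.01, -0.068, 0.024]
    - [0.01, -0.066, 0.03]
    - [0.01, -0.063, 0.035]
    - [0.01, -0.06, 0.041]
    - [0.01, -0.056, 0.046]
  turn:
    - [0.111, 0, 0]
    - [0.111, 0, 0]
    - [0.111, 0, 0]
    - [0.111, 0, 0]
    - [0.111, 0, 0]
    - [0.111, 0, 0]
    - [0.111, 0, 0]
    - [0.111, 0, 0]

```text
clock: 16.07
position: [0.5071, 0.2074, 0.0861]
ee_rot: [0.952, 0.065, -0.022, -0.299]
ft_force: [0.6, 0.4, -5.3]
grip_width: 0.568
```

Call:
move_arm:
  claw: [0.4, 0.4, 0.4, 0.4, 0.4]
  dp:
    - [0.01, -0.052, 0.05]
    - [0.01, -0.047, 0.055]
    - [0, 0, 0]
    - [0, 0, 0]
    - [0, 0, 0]
  turn:
    - [0.111, 0, 0]
    - [0.111, 0, 0]
    - [0, 0, 0]
    - [0, 0, 0]
    - [0, 0, 0]

```text
clock: 16.48
position: [0.5072, 0.2363, 0.0821]
ee_rot: [0.923, 0.064, -0.027, -0.378]
ft_force: [-0.1, 0.2, -4.0]
grip_width: 0.574
```

```bash
python3 - <<'E'
from h import *
st();np.save("T14.npy",tool());im=cams.camera('wrist')[:,:,::-1];im2=cams.camera('scene')[:,:,::-1]
cv2.imwrite('pics/w14.png',im);cv2.imwrite('pics/s14.png',cv2.resize(im2[130:250,370:530],(800,600),interpolation=cv2.INTER_CUBIC))
P=tcp_for([.5096,.2236,.095],8,-44.83,C2);plan(P,1)
E
```

```text
t 16.48 tcp [0.5072 0.2363 0.0821] yaw 8.0 tilt -44.6 xz -0.0013 F [-0.1  0.2 -4. ] q [ 0.794  0.738 -1.095  1.864 -0.18   0.871  0.092] g 0.574
step mm 0.4611021612968126 deg 0.2756372883092854
dp [[0.0009, -0.0009, 0.0019]] 
turn [[0.0061, -0.0001, 0.0009]]
```

View pics/w14.png

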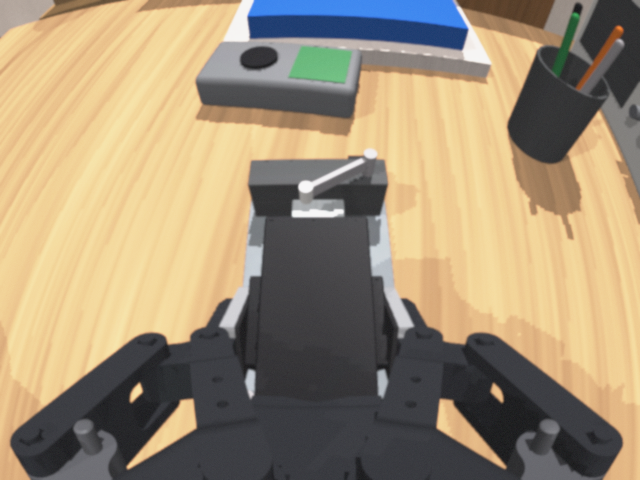

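View pics/s14.png

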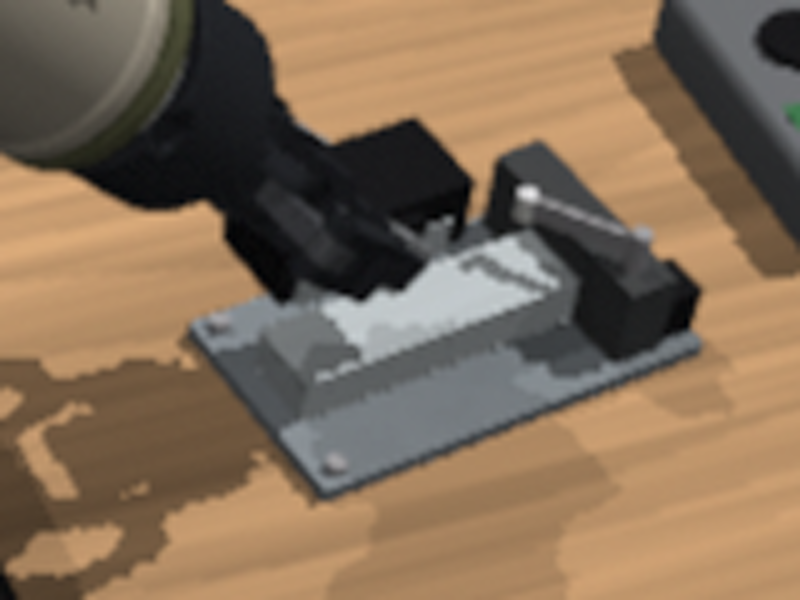

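```bash
python3 - <<'E'
import cv2
im=cv2.imread('pics/w14.png');cv2.imwrite('pics/c14.png',cv2.resize(im[140:260,230:410],None,fx=4.4,fy=4.4,interpolation=cv2.INTER_CUBIC))
E
```

```text
(no output)
```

View pics/c14.png

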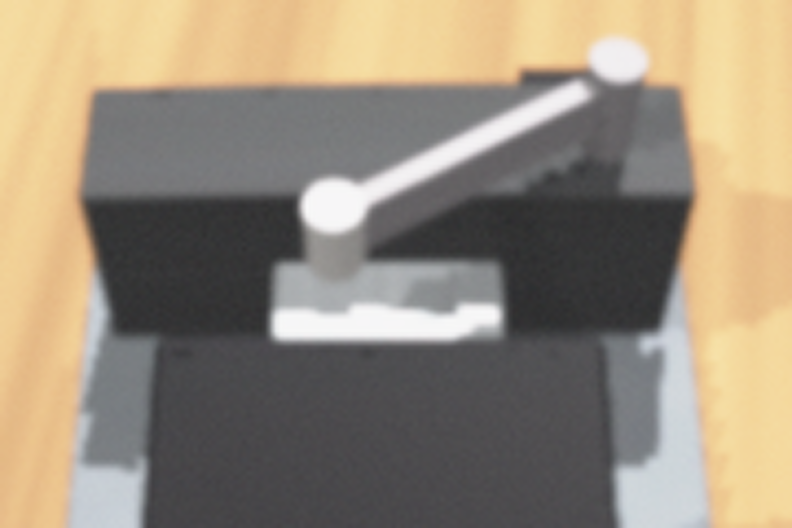

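```bash
python3 - <<'E'
from h import *
T=np.load("T14.npy");f=lambda x,y:(230+x/4.4,140+y/4.4)
A=[onz("wrist",*f(*p),z,T) for p,z in(((82,200),.046),((692,196),.046),((272,262),.030),((502,262),.030))]
for a in A:print(np.round(a,4))
print("mid top",(A[0]+A[1])/2,"mid bed",(A[2]+A[3])/2, [np.linalg.norm(A[1]-A[0]),np.linalg.norm(A[3]-A[2])])
for d in(A[1]-A[0],A[3]-A[2]):print(np.degrees(np.arctan2(d[1],d[0])))
# two-view height of the roller tip / bed corner
print(tri([ray("wrist",*f(502,262),T),ray("scene",400+575*.15,150+240*.15)]))
# pair front-top edge (at z=?), ends
G=tool();c=(T@np.r_[C2,1])[:3];print("centre now",c)
zt=c[2]+.017
B=[onz("wrist",*f(*p),zt,T) for p in((160,337),(603,340))];print(B,(B[0]+B[1])/2,np.degrees(np.arctan2(*(B[1]-B[0])[1::-1])))
E
```

```text
[0.4519 0.3202 0.046 ]
[0.5388 0.3331 0.046 ]
[0.4782 0.3239 0.03  ]
[0.5125 0.3287 0.03  ]
mid top [0.49532956 0.32665686 0.046     ] mid bed [0.49535764 0.32632575 0.03      ] [np.float64(0.08785947923081171), np.float64(0.03463682086433139)]
8.420434595412479
7.937088432660799
(array([0.51246282, 0.33012508, 0.02930326]), [np.float64(0.0007430578771531912), np.float64(0.0007430578771530526)])
centre now [0.50910354 0.22298462 0.09450605]
[array([0.48433836, 0.25859496, 0.11150605]), array([0.52269365, 0.26361647, 0.11150605])] [0.50351601 0.26110571 0.11150605] 7.458787862485358
```

```bash
python3 - <<'E'
from h import *
st();P=tcp_for([.5053,.2577,.051],8.1,-44.83,C2);plan(P,7,rnd=3)
E
```

```text
t 16.58 tcp [0.5076 0.2365 0.0828] yaw 8.03 tilt -44.56 xz 0.0006 F [ 0.4  0.1 -4.4] q [ 0.793  0.736 -1.095  1.864 -0.181  0.871  0.093] g 0.575
step mm 8.027552323891056 deg 0.04063538092739819
dp [[0.0, 0.004, 0.04], [0.0, 0.004, 0.04], [0.0, 0.004, 0.04], [0.0, 0.005, 0.04], [0.0, 0.005, 0.04], [0.0, 0.005, 0.04], [0.0, 0.005, 0.04]] 
turn [[0.001, -0.0, -0.0], [0.001, -0.0, -0.0], [0.001, -0.0, -0.0], [0.001, -0.0, -0.0], [0.001, -0.0, -0.0], [0.001, -0.0, -0.0], [0.001, -0.0, -0.0]]
```

Call:
move_arm:
  claw: [0.4, 0.4, 0.4, 0.4, 0.4, 0.4, 0.4, 0.4]
  dp:
    - [0, 0.004, 0.04]
    - [0, 0.004, 0.04]
    - [0, 0.004, 0.04]
    - [0, 0.005, 0.04]
    - [0, 0.005, 0.04]
    - [0, 0.005, 0.04]
    - [0, 0.005, 0.04]
    - [0, 0, 0]
  turn:
    - [0.001, 0, 0]
    - [0.001, 0, 0]
    - [0.001, 0, 0]
    - [0.001, 0, 0]
    - [0.001, 0, 0]
    - [0.001, 0, 0]
    - [0.001, 0, 0]
    - [0, 0, 0]

```text
clock: 17.25
position: [0.5012, 0.2723, 0.0369]
ee_rot: [0.921, 0.064, -0.028, -0.382]
ft_force: [-0.2, -0.4, -4.7]
grip_width: 0.574
```

Call:
move_arm:
  claw: [0.4, 0.4]
  dp:
    - [0, 0, 0]
    - [0, 0, 0]
  turn:
    - [0, 0, 0]
    - [0, 0, 0]

```text
clock: 17.42
position: [0.5028, 0.2712, 0.0383]
ee_rot: [0.921, 0.064, -0.027, -0.382]
ft_force: [0.2, 0.0, -4.3]
grip_width: 0.576
```

```bash
python3 - <<'E'
from h import *
st();print((tool()@np.r_[C2,1])[:3]);im=cams.camera('wrist')[:,:,::-1];im2=cams.camera('scene')[:,:,::-1]
cv2.imwrite('pics/w15.png',np.vstack([im[100:400,100:540],cv2.resize(im2[140:245,380:534],(440,300),interpolation=cv2.INTER_CUBIC)]))
P=tcp_for([.5053,.2577,.0475],8.1,-44.83,C2);plan(P,1,rnd=4)
E
```

```text
t 17.42 tcp [0.5028 0.2712 0.0383] yaw 7.96 tilt -45.06 xz -0.0007 F [ 0.2  0.  -4.3] q [ 0.704  0.809 -1.05   1.885 -0.157  0.758  0.086] g 0.576
[0.50465135 0.25778596 0.05051854]
step mm 3.2308035733201907 deg 0.2719937944094719
dp [[0.002, 0.0111, 0.0116]] 
turn [[-0.0048, -0.0024, -0.0028]]
```

View pics/w15.png

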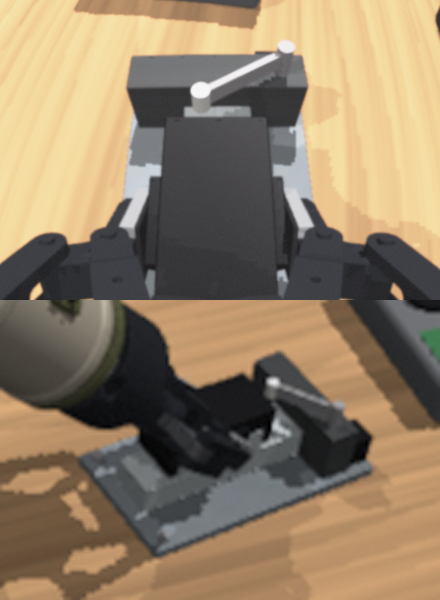

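Call:
move_arm:
  claw: [0.4, 0.4, 0.4]
  dp:
    - [0.002, 0.007, 0.007]
    - [0, 0, 0]
    - [0, 0, 0]
  turn:
    - [0, -0.002, -0.003]
    - [0, 0, 0]
    - [0, 0, 0]

```text
clock: 17.77
position: [0.5031, 0.2711, 0.0361]
ee_rot: [0.921, 0.065, -0.027, -0.382]
ft_force: [0.7, -0.0, -3.2]
grip_width: 0.575
```

Call:
move_arm:
  claw: [0.4, 0.4, 0.4]
  dp:
    - [0, 0.004, 0.004]
    - [0, 0, 0]
    - [0, 0, 0]
  turn:
    - [0, 0, 0]
    - [0, 0, 0]
    - [0, 0, 0]

```text
clock: 18.02
position: [0.5031, 0.2713, 0.0357]
ee_rot: [0.921, 0.066, -0.027, -0.382]
ft_force: [-2.8, -4.7, 5.1]
grip_width: 0.575
```

Call:
move_arm:
  claw: [0.4, 0.4, 0.4, 0.4, 0.4, 0.4, 0.4, 0.4]
  dp:
    - [0, -0.003, -0.003]
    - [0, -0.014, 0.014]
    - [0, -0.014, 0.014]
    - [0, -0.014, 0.014]
    - [0, -0.014, 0.014]
    - [0, -0.014, 0.014]
    - [0, -0.014, 0.014]
    - [0, 0, 0]
  turn:
    - [0, 0, 0]
    - [0, 0, 0]
    - [0, 0, 0]
    - [0, 0, 0]
    - [0, 0, 0]
    - [0, 0, 0]
    - [0, 0, 0]
    - [0, 0, 0]

```text
clock: 18.68
position: [0.4989, 0.2959, 0.036]
ee_rot: [0.921, 0.066, -0.028, -0.382]
ft_force: [0.5, 0.1, -3.6]
grip_width: 0.578
```

```bash
python3 - <<'E'
from h import *
st();print((tool()@np.r_[C2,1])[:3]);im=cams.camera('wrist')[:,:,::-1];im2=cams.camera('scene')[:,:,::-1]
cv2.imwrite('pics/w16.png',np.vstack([im[100:400,100:540],cv2.resize(im2[140:245,380:534],(440,300),interpolation=cv2.INTER_CUBIC)]))
P=tcp_for([.5010,.2874,.0475],8.1,-44.83,C2);plan(P,1,rnd=4)
E
```

```text
t 18.68 tcp [0.4989 0.2959 0.036 ] yaw 8.2 tilt -45.07 xz -0.0003 F [ 0.5  0.1 -3.6] q [ 0.657  0.812 -1.049  1.888 -0.158  0.724  0.061] g 0.578
[0.50089088 0.28247225 0.04825819]
step mm 5.73770084214731 deg 0.2359792321531184
dp [[0.0025, -0.0177, 0.0225]] 
turn [[-0.0051, 0.0011, 0.0006]]
```

View pics/w16.png

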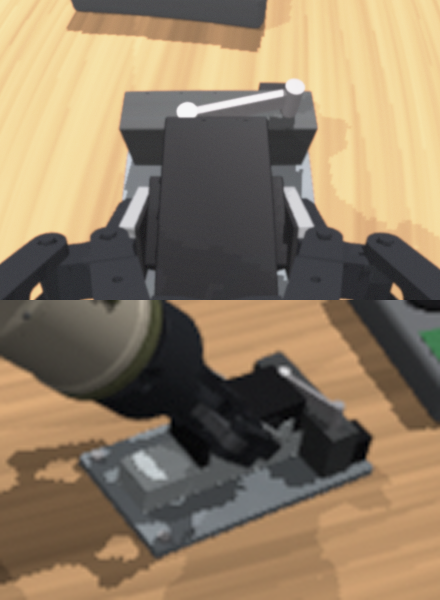

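Call:
move_arm:
  claw: [0.4, 0.4, 0.4, 0.4]
  dp:
    - [0.001, -0.007, 0.007]
    - [0.001, -0.007, 0.007]
    - [0, 0, 0]
    - [0, 0, 0]
  turn:
    - [0, 0, 0]
    - [0, 0, 0]
    - [0, 0, 0]
    - [0, 0, 0]

```text
clock: 19.12
position: [0.4994, 0.2989, 0.0359]
ee_rot: [0.921, 0.065, -0.027, -0.382]
ft_force: [0.3, -0.2, -3.2]
grip_width: 0.573
```

Call:
move_arm:
  claw: [0.4, 0.4, 0.4]
  dp:
    - [0, -0.004, 0.004]
    - [0, 0, 0]
    - [0, 0, 0]
  turn:
    - [0, 0, 0]
    - [0, 0, 0]
    - [0, 0, 0]

```text
clock: 19.37
position: [0.4992, 0.2999, 0.0358]
ee_rot: [0.921, 0.065, -0.027, -0.382]
ft_force: [0.8, -0.0, -3.9]
grip_width: 0.573
```

Call:
move_arm:
  claw: [0.4, 0.4, 0.4]
  dp:
    - [0, -0.004, 0.004]
    - [0, 0, 0]
    - [0, 0, 0]
  turn:
    - [0, 0, 0]
    - [0, 0, 0]
    - [0, 0, 0]

```text
clock: 19.62
position: [0.4991, 0.301, 0.0358]
ee_rot: [0.921, 0.065, -0.027, -0.382]
ft_force: [-0.5, 0.0, -4.4]
grip_width: 0.576
```

Call:
move_arm:
  claw: [0.4, 0.4, 0.4]
  dp:
    - [0, -0.004, 0.004]
    - [0, 0, 0]
    - [0, 0, 0]
  turn:
    - [0, 0, 0]
    - [0, 0, 0]
    - [0, 0, 0]

```text
clock: 19.87
position: [0.4991, 0.3012, 0.0358]
ee_rot: [0.922, 0.065, -0.027, -0.382]
ft_force: [-2.3, -9.6, 2.0]
grip_width: 0.576
```

Call:
move_arm:
  claw: [0.4, 0.4, 0.4]
  dp:
    - [0, -0.004, 0.004]
    - [0, 0, 0]
    - [0, 0, 0]
  turn:
    - [0, 0, 0]
    - [0, 0, 0]
    - [0, 0, 0]

```text
clock: 20.12
position: [0.4991, 0.3012, 0.0357]
ee_rot: [0.922, 0.065, -0.028, -0.381]
ft_force: [-5.5, -20.3, 11.4]
grip_width: 0.572
```

Call:
move_arm:
  claw: [0.4, 0.4, 0.4, 0.4]
  dp:
    - [0, 0.007, -0.003]
    - [0, 0, 0]
    - [0, 0, 0]
    - [0, 0, 0]
  turn:
    - [0, 0, 0]
    - [0, 0, 0]
    - [0, 0, 0]
    - [0, 0, 0]

```text
clock: 20.45
position: [0.4992, 0.3012, 0.0357]
ee_rot: [0.921, 0.065, -0.027, -0.382]
ft_force: [-3.6, -11.4, 7.1]
grip_width: 0.577
```

```bash
python3 - <<'E'
from h import *
st();im=cams.camera('wrist')[:,:,::-1];im2=cams.camera('scene')[:,:,::-1]
cv2.imwrite('pics/w17.png',np.vstack([im[100:400,100:540],cv2.resize(im2[140:245,380:534],(440,300),interpolation=cv2.INTER_CUBIC)]))
E
```

```text
t 20.45 tcp [0.4992 0.3012 0.0357] yaw 8.13 tilt -45.03 xz -0.0005 F [ -3.6 -11.4   7.1] q [ 0.646  0.812 -1.048  1.886 -0.159  0.716  0.053] g 0.577
```

View pics/w17.png

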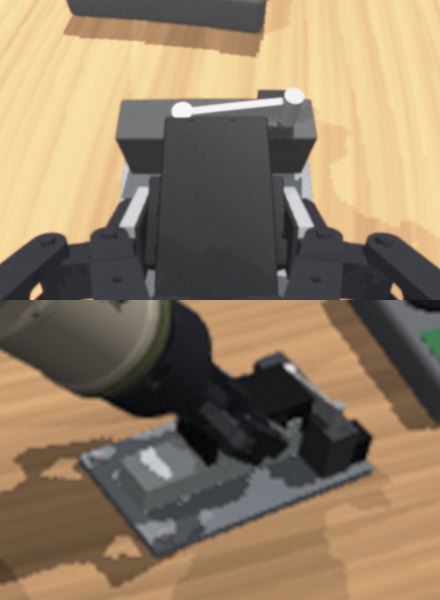

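Call:
move_arm:
  claw: [0.4, 0.6, 0.62, 0.64, 0.7, 0.8, 1, 1]
  dp:
    - [0, 0.001, -0.003]
    - [0, 0, 0]
    - [0, 0, 0]
    - [0, 0, 0]
    - [0, 0, 0]
    - [0, 0, 0]
    - [0, 0, 0]
    - [0, 0, 0]
  turn:
    - [0, 0, 0]
    - [0, 0, 0]
    - [0, 0, 0]
    - [0, 0, 0]
    - [0, 0, 0]
    - [0, 0, 0]
    - [0, 0, 0]
    - [0, 0, 0]

```text
clock: 21.22
position: [0.499, 0.3014, 0.0356]
ee_rot: [0.921, 0.065, -0.027, -0.382]
ft_force: [-0.6, 0.6, -0.1]
grip_width: 1.002
```

```bash
python3 - <<'E'
from h import *
st();im=cams.camera('wrist')[:,:,::-1];im2=cams.camera('scene')[:,:,::-1]
cv2.imwrite('pics/w18.png',np.vstack([im[100:400,100:540],cv2.resize(im2[140:245,380:534],(440,300),interpolation=cv2.INTER_CUBIC)]))
E
```

```text
t 21.22 tcp [0.499  0.3014 0.0356] yaw 8.13 tilt -45.06 xz -0.0003 F [-0.6  0.6 -0.1] q [ 0.646  0.813 -1.048  1.887 -0.159  0.715  0.054] g 1.002
```

View pics/w18.png

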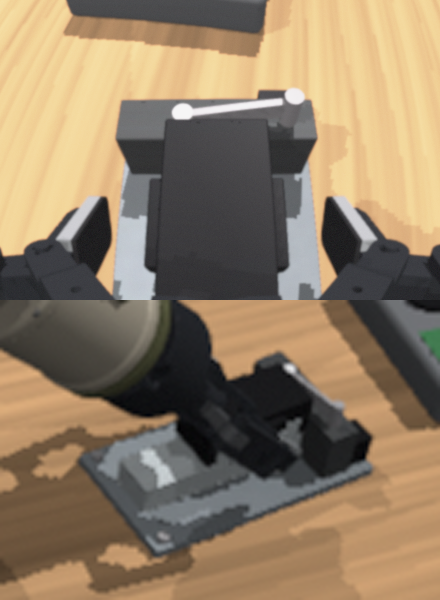

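Call:
move_arm:
  claw: [1, 1, 1, 1, 1, 1, 1, 1]
  dp:
    - [0, 0, -0.05]
    - [0, 0, -0.05]
    - [0, 0, -0.1]
    - [0, 0, -0.1]
    - [0, 0, -0.1]
    - [0, 0, -0.15]
    - [0, 0, -0.15]
    - [0, 0, 0]
  turn:
    - [0, 0, 0]
    - [0, 0, 0]
    - [0, 0, 0]
    - [0, 0, 0]
    - [0, 0, 0]
    - [0, 0, 0]
    - [0, 0, 0]
    - [0, 0, 0]

```text
clock: 21.98
position: [0.517, 0.1985, 0.1379]
ee_rot: [0.922, 0.063, -0.024, -0.381]
ft_force: [2.0, -0.7, -0.4]
grip_width: 1.001
```

Call:
move_arm:
  claw: [1, 1, 1]
  dp:
    - [0, 0, 0]
    - [0, 0, 0]
    - [0, 0, 0]
  turn:
    - [0, 0, 0]
    - [0, 0, 0]
    - [0, 0, 0]

```text
clock: 22.23
position: [0.5122, 0.2038, 0.1341]
ee_rot: [0.921, 0.066, -0.028, -0.382]
ft_force: [-1.8, -0.1, -0.7]
grip_width: 1.0
```

```bash
python3 - <<'E'
from h import *
st();np.save("T19.npy",tool());im=cams.camera('wrist')[:,:,::-1];im2=cams.camera('scene')[:,:,::-1];im3=cams.camera('top')[:,:,::-1]
cv2.imwrite('pics/w19raw.png',im);cv2.imwrite('pics/t19.png',im3)
cv2.imwrite('pics/w19.png',cv2.resize(im[130:280,220:420],(800,600),interpolation=cv2.INTER_CUBIC))
cv2.imwrite('pics/s19.png',np.vstack([cv2.resize(im2[140:245,380:534],(440,300),interpolation=cv2.INTER_CUBIC),cv2.resize(im3[230:310,140:257],(440,300),interpolation=cv2.INTER_CUBIC)]))
E
```

```text
t 22.23 tcp [0.5122 0.2038 0.1341] yaw 8.2 tilt -45.07 xz -0.0012 F [-1.8 -0.1 -0.7] q [ 0.886  0.677 -1.145  1.822 -0.213  1.     0.103] g 1.0
```

View pics/w19.png

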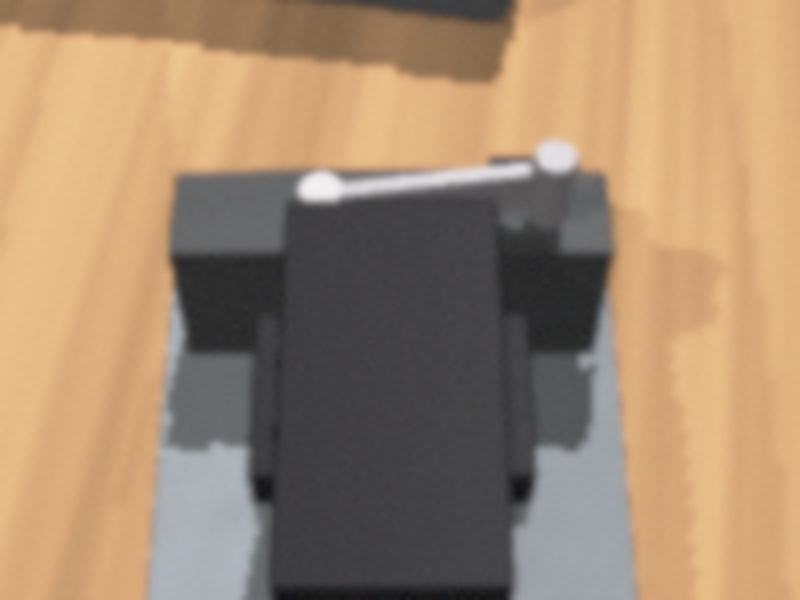

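View pics/s19.png

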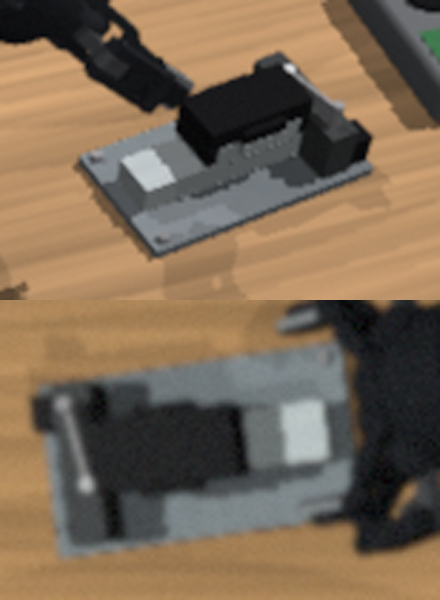

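```bash
python3 - <<'E'
from h import *
T=np.load("T19.npy");f=lambda x,y:(220+x/4,130+y/4)
s=np.array([.4953,.327]);d=np.array([-.1426,.9898]);n=np.array([-d[1],d[0]])
def show(nm,p):print(nm,"stop x %.1f y %.1f mm"%((p[:2]-s)@d*1e3,(p[:2]-s)@n*1e3))
for nm,p,z in(("front L",(290,202),.064),("front R",(496,202),.064),("rear L",(273,587),.064),("rear R",(511,587),.064),("stop topL",(172,252),.046),("stop topR",(610,254),.046),("pin",(556,157),.062),("roller",(320,187),.062)): show(nm,onz("wrist",*f(*p),z,T))
E
```

```text
front L stop x -2.0 y 19.0 mm
front R stop x -2.0 y -19.7 mm
rear L stop x -80.5 y 19.2 mm
rear R stop x -80.6 y -19.0 mm
stop topL stop x -0.1 y 43.7 mm
stop topR stop x -0.6 y -43.7 mm
pin stop x 11.0 y -32.1 mm
roller stop x 3.2 y 13.6 mm
```

```bash
python3 - <<'E'
from h import *
a=cv2.imread("pics/top0.png").astype(int);b=cv2.imread("pics/t19.png").astype(int)
d=(np.abs(a-b).max(2)>70).astype(np.uint8);n,l,s,c=cv2.connectedComponentsWithStats(cv2.morphologyEx(d,cv2.MORPH_OPEN,np.ones((3,3))))
print([s[i].tolist() for i in range(1,n) if s[i,4]>30]);st();print(manip.hand_in())
E
```

```text
[[339, 198, 49, 41, 713], [305, 204, 33, 21, 535], [379, 208, 13, 19, 74], [430, 209, 8, 18, 83], [220, 216, 55, 81, 2153], [278, 218, 16, 12, 127], [443, 218, 17, 7, 82], [467, 220, 14, 12, 85], [289, 226, 80, 83, 3596], [389, 243, 6, 7, 32], [169, 258, 46, 23, 777], [415, 285, 110, 176, 2440], [528, 443, 12, 14, 81], [541, 462, 9, 16, 66], [597, 473, 26, 7, 120]]
t 22.38 tcp [0.5123 0.2039 0.1341] yaw 8.21 tilt -45.08 xz -0.0011 F [-0.6  0.1 -0.4] q [ 0.886  0.678 -1.145  1.821 -0.213  1.     0.103] g 1.0
the job is handed in; nothing more can be done
None
```

The pair now lies upside down on the test station's bed, carrier on top and against the back stop with the lever held pressed. I handed the job in at 22.4 s, but `hand_in` gives no verdict, so this rests on my own checks.

**What I did:** I gripped both sets of wings at 60 N with the tool tilted 45°, rotated the pair 90° and stood it on end on the mat. I then regripped from the other side, rotated another 90° and lowered it onto the bed. Finally I slid it in until about 20 N of contact force showed at the stop, eased off, let go and backed away.

**Last checks (wrist camera, stop frame):**

| Check | Measured | Allowed |
|---|---|---|
| Middle of pair, along the bed | about -40 to -41 mm | -43.5 to -35 mm |
| Distance off the centre line | within 0.5 mm | 10 mm |
| Squareness to the bed | under 1° | 5.7° (0.1 rad) |
| Lever (estimated from pin and roller positions) | about 0.45 rad | above 0.35 rad |
| Robot | open and clear of the pair, contact force about 0 N | touching nothing |

**Where they disagreed:** the pair's front edge measured 2 mm short of the stop, while its rear edge put it about 0.5 mm short. That makes the visible length 78.5 mm instead of 80 mm, which I put down to blur in the picture. Either reading is inside the limit.

**Not measured directly:** I took the level from the tool's tilt and the module's seating from the lift pictures. I compared only the before and after top views for the other objects. That comparison was cluttered by the arm and its shadow, but I saw no contact with any of them.

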